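# Right the knocked-over soldering bench and flux the candlestick

## Robot

A 6-joint arm with a two-finger parallel gripper is mounted at the origin on the work surface. World frame = base frame: x ahead of the robot, y to its left, z up, the work surface at z = 0. Lengths are in m, angles in rad, forces in N, time in s.
With the tool pointing down it reaches from about 0.35 to 0.85 m from the base axis. Payload 8.1 kg.
Tool frame: the origin (TCP) lies between the finger pads; the fingertips stand 25 mm ahead of it and the grasp point (between the pads) lies 6 mm ahead of it; z points along the fingers, y is the line along which they close (so a half turn about z gives the same grasp; the last joint's range is limited). The gripper opens to 93 mm and grips with 3 to 60 N. Pads are 15 mm wide; open, the fingers measure 128 mm over their backs; the gripper's body (75 mm by 188 mm) begins 65 mm behind the grasp point.
Start: joints at [-1.302, 0.13, 1.488, -0, 1.523, -0.085], TCP at [0.208, -0.563, 0.244] pointing down, gripper open.
Joint ranges: [-2.96, 2.96], [-0.89, 2.26], [0.02, 2.5], [-1.34, 4.48], [0, 2.73], [-2.66, 2.66]. Speed limits (rad/s): [2.39, 2.39, 2.79, 3.14, 3.14, 3.14].

## Interface

Orientations are given as a rotation vector (axis times angle).
In Python, from plant import robot gives the robot as it stands.
- The arm moves only by the tool arm_command, never from a script. Its argument "increments" is text: rows parted by semicolons, each of 5 numbers parted by spaces: the closure, from 0 (fully open) to 1 (shut), then the shift along the tool's x, y, z in mm, then the turn about the tool's z in rad. A call has 1 to 5 rows; each row is the pose to reach, as a shift and turn from the pose commanded when the call began, along the tool's axes at that moment; what a row does not reach only later rows make up. A row lasts 1/10 s, in which the tool goes at most 50 mm and 8.59 degrees, less where a joint would pass 70% of its speed; a pose out of reach is approached as far as the arm can. A call with a gripper value outside its range is refused whole. The fingers move at their own pace and stop on an object; "grip_force" is the grip in N (left out, the last holds). Time passes only in rows, so rows that repeat a pose let the fingers close. It gives the time, the measured TCP pose, the force, the opening and the grip force at its end, in the units of the state.
- robot.read_state(): the state, without advancing time (a new reading comes with each control period).
- robot.read_camera(name): name is "scene" or "top" or "wrist"; returns the picture (384x512x3 uint8, blue, green, red); there is no depth.
- robot.camera_model(name): a dict with "fx", "fy", "cx", "cy" (pixels), "eye" and "rotation" of the camera in the world. Camera axes: x right, y down, z forward; pixel columns grow to the right and rows downward; lengths in m; the calibration is good to about 2 mm. A picture is of the moment at which its call begins: read the wrist's pose just before it. camera_model takes no time and is no camera call; for the wrist camera it gives the pose at the moment of the call.
- robot.close_job(): hands the job in; it is judged then, once.
The state is a dict: "t": time; "q": joint angles; "dq": joint speeds; "joint_torque": joint torques, N m; "tool_pos": TCP position; "orientation": TCP orientation; "force": force on the tool from outside, world axes, zero at the start; "wrist_torque": the same for the moment, N m; "opening": finger opening in m; "gripper_force": force on a finger pad.
Only numpy, scipy, OpenCV 4.12 (cv2) and the standard library are available. Lean on these libraries where they do the work, as an engineer would, in place of code of your own. Each camera call takes 0.05 s, during which the arm holds its last target. There are 200 camera calls.

## Task

The soldering bench has been knocked: stand every fallen bottle upright in the steel spill tray and stand the brass candlestick on its foot in the middle of the soldering turntable. Once the candlestick stands there, take the flux brush, dip its tip into the white flux dish, dab flux on the middle of the candlestick's flat top, and lay the brush back in the forks of its rest. Leave the brass pan, the white jar and the charcoal block where they are, and do not tip the flux dish over.

Things in the scene. Friction and masses are not known exactly. Their poses are not given: they have to be found in the camera images.
- amber: Square amber glass bottle with a round black screw cap, 0.2 to 0.4 kg; body 50 x 50 mm and 82 mm long, then a cap of 32 mm diameter; 118 mm overall. Origin on its axis at mid-length (59 mm from base and from cap top); its z axis runs from base to cap. Starts lying on one flat side with its cap roughly away from the robot. May be absent.
- white: Square plain white plastic bottle with a round white cap, 0.2 to 0.4 kg; body 56 x 56 mm and 78 mm long, cap 40 mm diameter; 110 mm overall. Origin on its axis at mid-length (55 mm from base and from cap top); z axis from base to cap. Starts lying on a flat side, cap roughly away from the robot. May be absent.
- tin: Square bare steel oil tin with a narrow dark cap, 0.15 to 0.35 kg; body 46 x 46 mm and 100 mm long, cap 24 mm diameter; 124 mm overall. Origin on its axis at mid-length (62 mm from base and from cap top); z axis from base to cap. It counts as a bottle. Starts lying on a flat side, cap roughly away from the robot. May be absent.
- candlestick: Brass candlestick, 0.48-0.75 kg, 118 mm tall: foot 64 x 64 x 12 mm, step 46 x 46 x 8 mm, round stem 28 mm across from 20 to 108 mm above the base, flat top collar 40 mm across, 10 mm thick. Origin on its axis at mid-height (59 mm from each end); z axis from foot to top. Starts lying on foot edge and collar (axis 6 degrees off level, top low), top roughly away from the robot.
- candlestick_top (a point): Centre of the candlestick's flat top face, where the flux goes.
- turntable: Soldering turntable, fixed to the bench: dark cast foot and a steel disc of 180 mm diameter carrying a round whitish fire plate (172 mm diameter) with ring marks; the disc turns stiffly about the upright axis. The plate's top is 45 mm above the bench. Origin on the axis at bench level, z up.
- tray: Steel spill tray, fixed: outside 140 x 300 mm (its x and y), floor 4 mm thick, walls 4 mm thick and 12 mm high measured from the bench. Origin under its centre at bench level. Stands empty beside the turntable; the two may swap sides.
- brush: Flux brush, 45 g: wooden handle 13 x 13 mm from 58 mm on the tip side of the origin to 80 mm on the other, then a 30 mm ferrule (12 mm across) and 22 mm of stiff dark bristle. Origin on its axis, the place to grip; the tip points along its -x. Starts lying level in its rest, axis 41 mm above the bench, origin near the middle between the forks, tip roughly towards the robot.
- brush_tip (a point): End of the bristle, 110 mm from the brush's origin along its -x. The bristle does not bend.
- brush_rest: Dark wooden brush rest, fixed: foot 120 x 60 x 8 mm, two forked uprights (8 mm thick) 50 mm either side of its origin along its x. Each fork is a slot 28 mm wide across y, its floor 34 mm and its prong tops 48 mm above the bench. Origin under the centre at bench level; the brush lies along its x, tip towards -x.
- flux_dish: Small open round white ceramic dish, loose, 0.4 kg: outside 84 mm diameter at the rim and 60 mm at the foot, 36 mm high, walls 4 mm, inner floor 6 mm above the bench, where it is about 58 mm across. Origin at the centre of its underside, z up.
- flux_dish_rim (a point): Centre of the dish's mouth, level with the rim, 36 mm above its underside.
- pan: Brass drip pan, a shallow round dish 84 mm across and 11 mm high, beyond the tray and turntable; origin under its centre. To be left alone.
- jar: Round white lidded jar, 56 mm diameter and 55 mm high, standing at the left; origin under its centre. To be left alone.
- charcoal: Black charcoal block 100 x 60 x 30 mm at the right; origin under its centre. To be left alone.
There are look-alikes about, which are no part of the job. What is meant by the candlestick is not purple or turquoise, and is the larger of those in its own colour.

How it is judged:
On the way, in this order (a step that is already met when the one before it is completed fails the run):
1. the candlestick stands upright in the middle of the turntable, released (angle between candlestick's own z axis and vertical below 0.1 rad and horizontal distance between candlestick and turntable below 0.03 m and z of candlestick in the frame of turntable between 0.097 and 0.111 m and contact force between the fingers and candlestick below 0.1 N and linear speed of candlestick below 0.03 m/s), for 0.4 s.
2. the held brush has its tip in the flux dish, at least 8 mm below the rim (contact force between the fingers and brush above 0.5 N and z of brush_tip in the frame of flux_dish_rim below -0.008 m and horizontal distance between brush_tip and flux_dish_rim below 0.032 m), for 0.2 s.
3. the held brush's tip touches the middle of the standing candlestick's top (within 15 mm of its centre) (contact force between the fingers and brush above 0.5 N and distance between brush_tip and candlestick_top below 0.015 m and contact force between brush and candlestick above 0.05 N and angle between candlestick's own z axis and vertical below 0.15 rad), for 0.15 s.
At the end, for the whole second after the job is handed in: Candlestick upright (6 deg), axis within 30 mm of the turntable's; every bottle present upright (6 deg) on the tray floor; brush level in both forks, within 30 mm of the middle and 8 deg in line; flux dish upright; pan, jar, charcoal within 30 mm of their start; all at rest (all of step 1 and angle between each of amber, white, tin, flux_dish's own z axis and vertical below 0.1 rad and x of amber in the frame of tray between -0.05 and 0.05 m and y of amber in the frame of tray between -0.13 and 0.13 m and z of amber in the frame of tray between 0.056 and 0.07 m and linear speed of each of amber, white, tin, brush below 0.03 m/s and x of white in the frame of tray between -0.05 and 0.05 m and y of white in the frame of tray between -0.13 and 0.13 m and z of white in the frame of tray between 0.052 and 0.066 m and x of tin in the frame of tray between -0.05 and 0.05 m and y of tin in the frame of tray between -0.13 and 0.13 m and z of tin in the frame of tray between 0.059 and 0.073 m and x of brush in the frame of brush_rest between -0.03 and 0.03 m and y of brush in the frame of brush_rest between -0.014 and 0.014 m and z of brush in the frame of brush_rest between 0.0335 and 0.0475 m and angle between the x axis of brush and the x axis of brush_rest, either way round below 0.15 rad and distance of each of pan, jar, charcoal from where it was at the start of the episode below 0.03 m); the robot touches nothing.
It fails at once if the pan, jar or charcoal block is shoved more than 30 mm (distance of any of pan, jar, charcoal from where it was at the start of the episode above 0.03 m).
It fails at once if the flux dish is tipped by more than 30 degrees (angle between flux_dish's own z axis and vertical above 0.52 rad).
Of amber, white, tin only 2 to 3 are there at a start; the rules pass over those that are not, and their reading is None.
At some moment in a run one of candlestick, flux_dish may be knocked a few centimetres aside while the robot is not near it.
It also fails if it takes over 210 s, if anything falls off the work surface, if the arm or the gripper's body presses on something with over 40 N, if the wrist force passes 120 N, or if a joint passes its speed limit or range.

## Working session

There is one attempt and no reset: what is moved stays moved. The work goes in short steps, Python scripts to look and compute and a tool call to move; the robot and the scene stay as the last step left them, time stands still between calls to the robot, and variables do not carry over. Pictures are saved under pics/ and viewed, at most 14 in all, crops included, and the job is handed in when it is done.

Besides the shell and the picture viewer there is one more tool, called after "Emit:" as name(argument=value, ...) on one line, values as JSON. arm_command: Moves the arm, as the interface text tells. Its arguments: {"type":"object","properties":{"increments":{"type":"string"},"grip_force":{"type":"number"}},"required":["increments"]}

```bash
ls; mkdir -p pics; python3 - <<'E'
from plant import robot
import cv2,json,numpy as np
s=robot.read_state(); print({k:np.round(v,3).tolist() for k,v in s.items()})
for n in("scene","top","wrist"):
    m=robot.camera_model(n); print(n,{k:np.round(v,3).tolist() for k,v in m.items()})
    im=robot.read_camera(n); cv2.imwrite(f"pics/{n}0.png",im)
E
```

```text
pics
{'t': 0.0, 'q': [-1.302, 0.131, 1.489, -0.0, 1.523, -0.085], 'dq': [-0.001, 0.001, -0.001, 0.002, -0.0, 0.001], 'joint_torque': [0.001, -55.985, -49.175, 0.077, 0.036, -0.0], 'tool_pos': [0.208, -0.562, 0.243], 'orientation': [-3.091, -0.553, 0.0], 'force': [0.05, 0.094, 0.329], 'wrist_torque': [0.052, 0.016, -0.011], 'gripper_force': 0.0, 'opening': 0.093}
scene {'fx': 490.095, 'fy': 490.095, 'cx': 261.929, 'cy': 192.915, 'eye': [1.244, -0.516, 1.227], 'rotation': [-2.26, -1.186, 0.389]}
top {'fx': 350.029, 'fy': 350.029, 'cx': 253.984, 'cy': 189.951, 'eye': [0.425, -0.012, 1.138], 'rotation': [-2.153, 2.213, -0.068]}
wrist {'fx': 300.007, 'fy': 300.007, 'cx': 250.913, 'cy': 191.863, 'eye': [0.281, -0.536, 0.383], 'rotation': [2.38, -1.658, -0.239]}
```

View pics/top0.png

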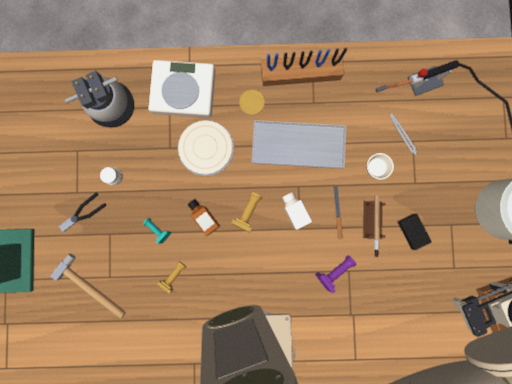

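View pics/scene0.png

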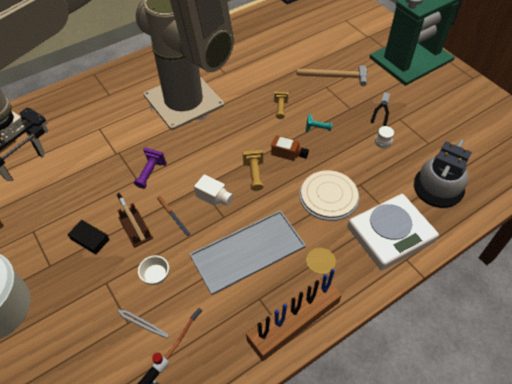

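```bash
cat > h.py <<'E'
import numpy as np, cv2
from plant import robot
from scipy.spatial.transform import Rotation as R
def rays(cam,px,m=None):
    m=m or robot.camera_model(cam); px=np.atleast_2d(np.asarray(px,float))
    d=np.c_[(px[:,0]-m["cx"])/m["fx"],(px[:,1]-m["cy"])/m["fy"],np.ones(len(px))]
    return np.array(m["eye"]), R.from_rotvec(m["rotation"]).apply(d)
def plane(cam,px,z,m=None):
    e,d=rays(cam,px,m); return e+d*((z-e[2])/d[:,2])[:,None]
def proj(cam,P,m=None):
    m=m or robot.camera_model(cam); c=R.from_rotvec(m["rotation"]).inv().apply(np.atleast_2d(P)-np.array(m["eye"]))
    return np.c_[m["fx"]*c[:,0]/c[:,2]+m["cx"],m["fy"]*c[:,1]/c[:,2]+m["cy"]]
def blob(im,roi,lo,hi):
    """largest HSV blob in roi x0,y0,x1,y1: centroid, PCA-ish minAreaRect, mask area"""
    x0,y0,x1,y1=roi; h=cv2.cvtColor(im[y0:y1,x0:x1],cv2.COLOR_BGR2HSV)
    k=cv2.inRange(h,np.array(lo),np.array(hi)); c,_=cv2.findContours(k,cv2.RETR_EXTERNAL,cv2.CHAIN_APPROX_NONE)
    if not c: return None
    c=max(c,key=cv2.contourArea)+np.array([x0,y0]); m=cv2.moments(c)
    return np.array([m["m10"],m["m01"]])/m["m00"],cv2.boxPoints(cv2.minAreaRect(c)),m["m00"],c
def tool():
    s=robot.read_state(); M=R.from_rotvec(s["orientation"]).as_matrix(); return np.array(s["tool_pos"]),M,s
def go(target,yaw=None):
    """shift (mm, tool axes) of TCP to target, turn to make tool x point at yaw (mod pi)"""
    p,M,s=tool(); d=M.T@(np.array(target)-p)*1000
    t=None
    if yaw is not None:
        t=-(yaw-np.arctan2(M[1,0],M[0,0])); t=(t+np.pi/2)%np.pi-np.pi/2
    print("shift",np.round(d,1),"turn",None if t is None else round(t,3),"q6",round(s["q"][5],2))
E
python3 - <<'E'
from h import *
im=cv2.imread("pics/top0.png")
h=cv2.cvtColor(im,cv2.COLOR_BGR2HSV)
for p in [(247,211),(256,198),(242,225),(252,103),(202,217),(207,222),(297,210),(330,210),(205,148),(372,212),(300,143),(225,240),(380,166),(377,207)]: print(p,h[p[1],p[0]])
c=cv2.resize(im[120:300,140:440],None,fx=2.6,fy=2.6,interpolation=cv2.INTER_CUBIC); cv2.imwrite("pics/c1.png",c)
E
```

```text
(247, 211) [ 21 147 208]
(256, 198) [ 19 153 204]
(242, 225) [ 20 152 207]
(252, 103) [ 20 155 203]
(202, 217) [ 36   5 233]
(207, 222) [ 40   7 231]
(297, 210) [ 45   2 240]
(330, 210) [ 15 128 183]
(205, 148) [ 22  23 240]
(372, 212) [ 10 130  96]
(300, 143) [115  15 188]
(225, 240) [ 15 127 181]
(380, 166) [ 36   5 240]
(377, 207) [ 16  99 181]
```

View pics/c1.png

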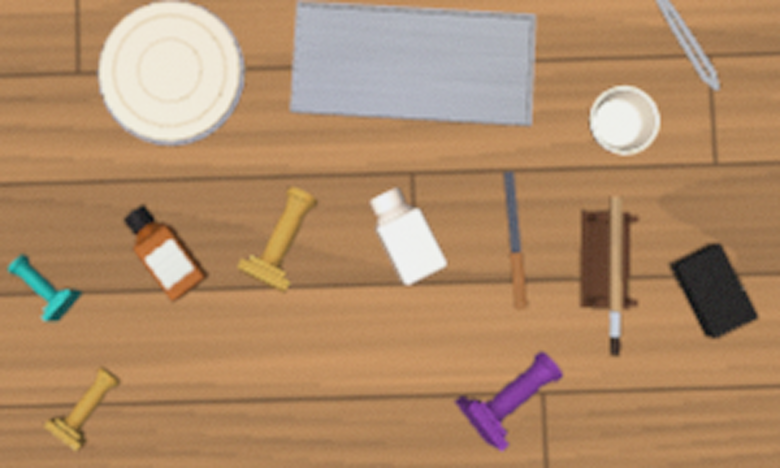

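```bash
cat > m0.py <<'E'
from h import *
im=robot.read_camera("top"); sc=robot.read_camera("scene")
def ax(name,roi,lo,hi,z,im=im,cam="top"):
    b=blob(im,roi,lo,hi)
    if b is None: print(name,None); return
    c,box,a,cn=b
    l=np.linalg.norm(box[1]-box[0]),np.linalg.norm(box[2]-box[1])
    e=((box[0]+box[1])/2,(box[2]+box[3])/2) if l[0]<l[1] else ((box[1]+box[2])/2,(box[3]+box[0])/2)
    w=plane(cam,[c,*e],z); print(name,"area",a,"px",np.round(c,1),"ctr",np.round(w[0,:2],3),"ends",np.round(w[1:,:2],3).tolist(),"len",np.round(np.linalg.norm(w[1]-w[2]),3))
    d=w[1]-w[2]; d*=np.sign(d[0]); print("   yaw",round(np.arctan2(d[1],d[0]),3))
ax("candle",(230,185,275,240),(18,135,120),(30,255,255),.028)
ax("white",(275,185,315,235),(0,0,185),(180,60,255),.03)
ax("amberlabel",(190,200,220,235),(0,0,190),(180,60,255),.05)
ax("amber",(190,195,222,240),(0,150,60),(13,255,220),.025)
ax("ambercap",(180,190,215,220),(0,0,0),(180,255,70),.025)
ax("turnt",(165,110,240,185),(0,0,215),(40,70,255),.045)
ax("tray",(245,110,355,175),(95,5,120),(130,60,255),.006)
ax("dish",(360,150,400,185),(0,0,185),(180,60,255),.036)
ax("rest",(355,190,390,250),(0,90,40),(14,255,130),.03)
ax("brushhandle",(368,185,390,250),(14,60,140),(22,118,255),.0475)
ax("brushtip",(365,245,390,262),(0,0,0),(180,255,70),.044)
ax("char",(390,205,440,255),(0,0,0),(180,255,60),.03)
E
python3 m0.py
```

```text
candle area 348.5 px [247.1 212.8] ctr [0.43  0.018] ends [[0.491, -0.015], [0.385, 0.041]] len 0.12
   yaw -0.491
white area 540.0 px [296.2 211.4] ctr [ 0.43  -0.138] ends [[0.487, -0.112], [0.385, -0.159]] len 0.112
   yaw 0.43
amberlabel area 167.0 px [204.6 220.8] ctr [0.409 0.149] ends [[0.427, 0.162], [0.391, 0.136]] len 0.045
   yaw 0.625
amber area 178.0 px [202.9 217.3] ctr [0.42  0.158] ends [[0.453, 0.184], [0.376, 0.128]] len 0.095
   yaw 0.624
ambercap area 50.0 px [193.  203.9] ctr [0.463 0.189] ends [[0.472, 0.179], [0.453, 0.198]] len 0.027
   yaw -0.808
turnt area 2170.0 px [204.7 146.8] ctr [0.642 0.146] ends [[0.639, 0.063], [0.644, 0.23]] len 0.168
   yaw 1.542
tray area 3613.5 px [298.6 144.1] ctr [ 0.65  -0.156] ends [[0.662, -0.008], [0.637, -0.304]] len 0.297
   yaw 1.486
dish area 525.5 px [379.8 165.8] ctr [ 0.567 -0.406] ends [[0.598, -0.378], [0.537, -0.433]] len 0.082
   yaw 0.74
rest area 373.5 px [368.6 219.3] ctr [ 0.399 -0.364] ends [[0.457, -0.365], [0.341, -0.359]] len 0.116
   yaw -0.05
brushhandle area 133.5 px [376.5 216.8] ctr [ 0.407 -0.384] ends [[0.474, -0.388], [0.336, -0.381]] len 0.139
   yaw -0.052
brushtip area 7.5 px [376.  252.9] ctr [ 0.296 -0.377] ends [[0.302, -0.378], [0.289, -0.377]] len 0.012
   yaw -0.051
char area 593.5 px [414.  231.3] ctr [ 0.358 -0.504] ends [[0.403, -0.483], [0.312, -0.525]] len 0.1
   yaw 0.431
```

Candidates: big brass (247,211), small brass (172,277), turquoise (155,230), purple (337,273). The large brass one at (247,211) is the candlestick, with its foot at (242,226) and top at (256,196). The bottles are amber (202,217) and white (297,210); there is no tin.

Emit:
arm_command(increments="0 34 -34 0 0; 0 68 -68 0 0; 0 102 -102 0 0; 0 136 -136 0 0; 0 170 -170 0 0", grip_force=12)

```text
t: 0.75
tool_pos: [0.3088, -0.3427, 0.2435]
orientation: [3.093, 0.552, 0.0]
force: [0.5, 0.8, -0.7]
opening: 0.0931
gripper_force: 0.0
```

Emit:
arm_command(increments="0 34 -34 0 0; 0 68 -68 0 0; 0 102 -102 0 0; 0 136 -136 0 0; 0 170 -170 0 0")

```text
t: 1.25
tool_pos: [0.4095, -0.1242, 0.2439]
orientation: [3.092, 0.552, 0.001]
force: [-0.1, 1.1, 0.2]
opening: 0.0933
gripper_force: 0.0
```

Emit:
arm_command(increments="0 32 -32 0 0.14; 0 64 -64 0 0.28; 0 97 -96 0 0.42; 0 97 -96 0 0.56; 0 97 -96 0 0.7")

```text
t: 1.75
tool_pos: [0.4672, -0.0003, 0.2434]
orientation: [-3.099, 0.514, 0.001]
force: [-0.4, 0.0, 0.8]
opening: 0.0931
gripper_force: 0.0
```

```bash
python3 - <<'E'
from h import *
p,M,s=tool(); m=robot.camera_model("wrist"); im=robot.read_camera("wrist"); cv2.imwrite("pics/w1.png",im)
print(p,s["t"],np.round(s["force"],2))
go([.467,-.002,.12],-.485)
b=blob(im,(0,0,512,384),(18,135,120),(30,255,255)); print(b[0],b[2]); print(np.round(plane("wrist",[b[0],*b[1]],.026,m),3))
E
```

```text
[ 4.67165511e-01 -2.65851898e-04  2.43441571e-01] 1.75 [-0.42  0.02  0.75]
shift [  0.4   0.7 123.4] turn 0.146 q6 1.8
[247.67954467 187.00206968] 1449.5
[[ 0.449  0.01   0.026]
 [ 0.412  0.059  0.026]
 [ 0.5    0.003  0.026]
 [ 0.482 -0.025  0.026]
 [ 0.392  0.029  0.026]]
```

View pics/w1.png

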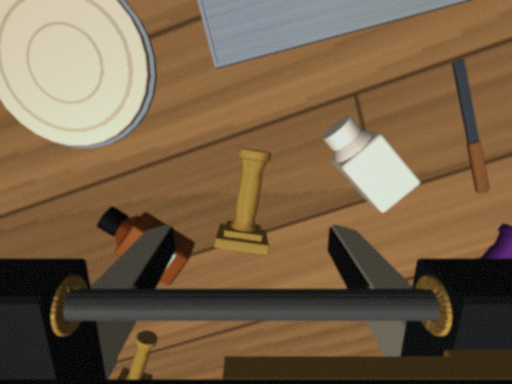

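```bash
python3 - <<'E'
from h import *
m=robot.camera_model("wrist")
a=plane("wrist",[254,163],.022,m)[0]; b=plane("wrist",[244.5,222],.030,m)[0]
d=a-b; y=np.arctan2(d[1],d[0]); print(a,b,np.linalg.norm(d),y)
t=plane("wrist",[255.5,152],.020,m)[0]; print("top face",t)
u=np.array([np.cos(y),np.sin(y),0]); g=a+0*u; g=t-.028*u; g[2]=.032; print("grip",g); go(g,y)
E
```

```text
[ 0.47405387 -0.00782774  0.022     ] [0.4080343  0.02811388 0.03      ] 0.0755935379887874 -0.49854012914175905
top face [ 0.48588533 -0.01392383  0.02      ]
grip [ 0.46129344 -0.00053581  0.032     ]
shift [ -5.4   1.2 211.4] turn 0.159 q6 1.8
```

Emit:
arm_command(increments="0 -5.4 1.2 20 0.08; 0 -5.4 1.2 60 0.16; 0 -5.4 1.2 100 0.16; 0 -5.4 1.2 140 0.16; 0 -5.4 1.2 180 0.16")

```text
t: 2.3
tool_pos: [0.4612, -0.0022, 0.0624]
orientation: [-3.05, 0.751, -0.001]
force: [0.9, -0.1, -0.1]
opening: 0.0926
gripper_force: 0.0
```

Emit:
arm_command(increments="0 0 0 20 0; 0 0 0 31 0; 0 0 0 31 0; 1 0 0 31 0; 1 0 0 31 0", grip_force=12)

```text
t: 2.8
tool_pos: [0.4628, -0.0021, 0.0344]
orientation: [-3.049, 0.755, -0.005]
force: [0.4, 0.3, -0.2]
opening: 0.0817
gripper_force: 0.0
```

Emit:
arm_command(increments="1 0 0 0 0; 1 0 0 0 0; 1 0 0 0 0; 1 0 0 0 0")

```text
t: 3.2
tool_pos: [0.4614, -0.0019, 0.0328]
orientation: [-3.049, 0.756, -0.0]
force: [-0.1, -0.1, 0.3]
opening: 0.0497
gripper_force: 0.0
```

Emit:
arm_command(increments="1 0 0 0 0; 1 0 0 0 0; 1 0 0 0 0; 1 0 0 0 0; 1 0 0 0 0")

```text
t: 3.7
tool_pos: [0.4614, -0.0018, 0.0327]
orientation: [-3.049, 0.756, -0.0]
force: [1.7, 2.0, -0.1]
opening: 0.0279
gripper_force: 12.0
```

Emit:
arm_command(increments="1 -2 0 -8 0; 1 -6 0 -17 0; 1 -12 0 -28 0; 1 -19 0 -38.5 0; 1 -26 0 -46 0")

```text
t: 4.2
tool_pos: [0.4378, 0.0105, 0.0797]
orientation: [-3.049, 0.756, -0.0]
force: [-0.9, 1.0, -3.6]
opening: 0.0276
gripper_force: 12.0
```

Emit:
arm_command(increments="1 -7.5 0 -6.4 0; 1 -26 0 -18 0; 1 -35 0 -21.5 0; 1 -44.6 0 -24.5 0; 1 -55 0 -26.3 0")

```text
t: 4.7
tool_pos: [0.389, 0.0361, 0.1048]
orientation: [3.049, -0.756, 0.0]
force: [0.2, 0.2, -5.5]
opening: 0.0273
gripper_force: 13.6
```

Emit:
arm_command(increments="1 -11 0 -0.7 0; 1 -19 0 -0.4 0; 1 -27.7 0 0.5 0; 1 -36 0 2.3 0; 1 -44 0 4 0")

```text
t: 5.2
tool_pos: [0.3501, 0.0568, 0.1006]
orientation: [3.049, -0.756, -0.0]
force: [0.6, 0.3, -4.8]
opening: 0.0278
gripper_force: 13.6
```

```bash
python3 - <<'E'
from h import *
a=robot.read_camera("wrist"); im=robot.read_camera("scene"); cv2.imwrite("pics/s1.png",np.hstack([cv2.resize(im[90:230,180:320],None,fx=2.74,fy=2.74),a[:,100:420]]))
p,M,s=tool(); print(p,s["opening"],s["gripper_force"],np.round(s["force"],1))
E
```

```text
[0.34962905 0.0569422  0.10031898] 0.027496333981541676 13.618467086926103 [-0.4 -0.2 -5.3]
```

View pics/s1.png

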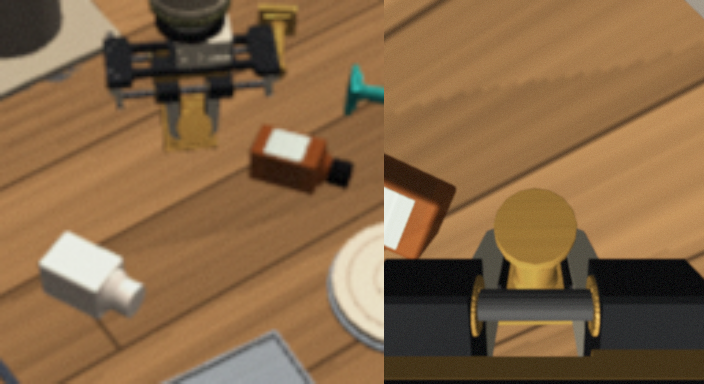

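```bash
python3 - <<'E'
from h import *
c=plane("wrist",[252,228],.122)[0]; p,M,s=tool(); print(c,"off tool",np.round(M.T@(c-p)*1000,1))
w=cv2.imread("pics/w1.png")
t=np.array([.642,.146,0]); go([t[0]-(c[0]-p[0]),t[1]-(c[1]-p[1]),p[2]+.075])
E
```

```text
[0.37335517 0.04374124 0.122     ] off tool [ 27.1   0.6 -21.7]
shift [ 189.8 -215.7  -75.3] turn None q6 2.07
```

The wrist view puts the collar at (252,228) and the foot below it, so the candlestick hangs about 40° short of upright. I'll ease the grip so it can swing.

Emit:
arm_command(increments="1 0 0 0 0; 1 0 0 0 0; 1 0 0 0 0; 1 0 0 0 0; 1 0 0 0 0", grip_force=6)

```text
t: 5.8
tool_pos: [0.3511, 0.0565, 0.1011]
orientation: [-3.049, 0.756, -0.001]
force: [0.6, 0.6, -2.6]
opening: 0.0277
gripper_force: 7.1
```

```bash
cat > tilt.py <<'E'
from h import *
import sys
from scipy.optimize import brentq
# collar ellipse centre in wrist picture -> forward offset ray in tool frame; tilt for given grip-to-top distance
d=float(sys.argv[1])/1000; lo=eval(sys.argv[2]); hi=eval(sys.argv[3])
p,M,s=tool(); m=robot.camera_model("wrist"); im=robot.read_camera("wrist"); cv2.imwrite(sys.argv[4],im)
b=blob(im,(150,100,350,262),lo,hi); e=cv2.fitEllipse(b[3]); print("blob",b[0],b[2],"ell",np.round(e[0],1),np.round(e[1],1),round(e[2]),"bbox",cv2.boundingRect(b[3]))
o,dd=rays("wrist",[b[0]],m); o=M.T@(o-p); dd=M.T@dd[0]
for th in range(0,60,10):
    h=.006-d*np.cos(np.radians(th)); k=(h-o[2])/dd[2]; q=o+k*dd; print(th,"top at",np.round(q*1000,1),"x0",round(1000*(q[0]-d*np.sin(np.radians(th))),1))
print(s["opening"],np.round(s["force"],1),s["gripper_force"],p)
E
python3 tilt.py 28 "(17,100,110)" "(30,255,255)" pics/w2.png
```

```text
blob [250.845841   226.08543946] 5163.5 ell [250.8 226. ] [77.4 85.6] 88 bbox (208, 186, 88, 76)
0 top at [ 28.1   0.1 -22. ] x0 28.1
10 top at [ 27.9   0.1 -21.6] x0 23.1
20 top at [ 27.4   0.1 -20.3] x0 17.8
30 top at [ 26.6   0.1 -18.2] x0 12.6
40 top at [ 25.4   0.1 -15.4] x0 7.4
50 top at [ 23.9   0.1 -12. ] x0 2.5
0.027694835690799616 [ 0.6  0.6 -2.6] 7.142351316288114 [0.35107823 0.05646026 0.1011455 ]
```

View pics/w2.png

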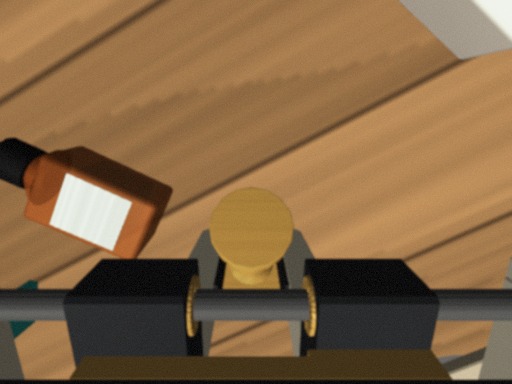

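Emit:
arm_command(increments="1 -5 0 -6 0; 1 -10 0 -12 0; 1 -15 0 -18 0; 1 -15 0 -25 0; 1 -15 0 -25 0", grip_force=5)

```text
t: 6.35
tool_pos: [0.3383, 0.0637, 0.1274]
orientation: [-3.049, 0.755, -0.004]
force: [0.1, 0.1, -5.1]
opening: 0.0279
gripper_force: 5.7
```

```bash
python3 tilt.py 28 "(17,100,110)" "(30,255,255)" pics/w3.png; python3 -c "
from h import *
im=robot.read_camera('scene'); cv2.imwrite('pics/s2.png',cv2.resize(im[70:210,170:330],None,fx=4,fy=4))"
```

```text
blob [250.84402267 225.35402237] 5558.5 ell [250.8 225.2] [79.6 91.1] 90 bbox (206, 185, 89, 77)
0 top at [ 28.5   0.1 -22. ] x0 28.5
10 top at [ 28.3   0.1 -21.6] x0 23.4
20 top at [ 27.8   0.1 -20.3] x0 18.2
30 top at [ 26.9   0.1 -18.2] x0 12.9
40 top at [ 25.7   0.1 -15.4] x0 7.7
50 top at [ 24.3   0.1 -12. ] x0 2.9
0.02789038635427083 [ 0.1  0.1 -5.1] 5.727348318323493 [0.3382976  0.06370279 0.12742038]
```

View pics/s2.png

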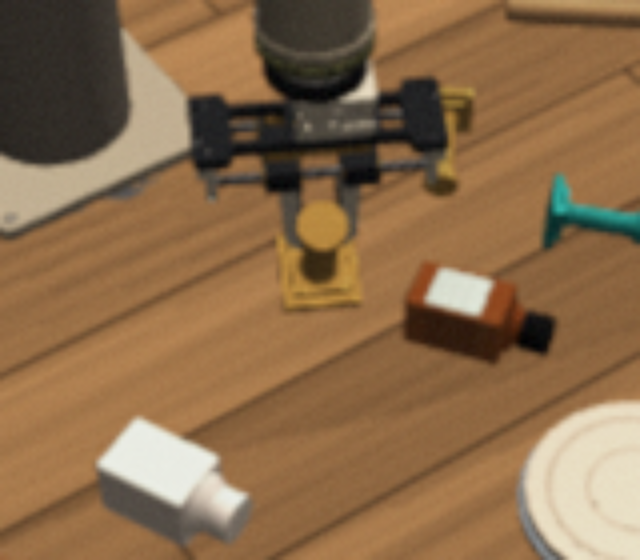

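```bash
python3 - <<'E'
from h import *
p,M,s=tool()
o1,d1=rays("wrist",[250.8,225.2]); o2,d2=rays("scene",[250.5,126.2]); d1=d1[0];d2=d2[0]
A=np.c_[d1,-d2]; k=np.linalg.lstsq(A,o2-o1,rcond=None)[0]; a=o1+k[0]*d1; b=o2+k[1]*d2
print(a,b,np.round(M.T@((a+b)/2-p)*1000,1), np.round(M.T@(o1-p)*1000,1))
E
```

```text
[0.36144909 0.05098221 0.14412403] [0.3615325  0.05109579 0.14411558] [ 26.8   0.  -17.8] [  78.     0.2 -140.7]
```

Emit:
arm_command(increments="1 0 0 8 0; 1 0 0 16 0; 1 0 0 16 0; 1 0 0 16 0; 1 0 0 16 0", grip_force=3)

```text
t: 6.95
tool_pos: [0.3376, 0.0636, 0.1101]
orientation: [-3.049, 0.756, -0.0]
force: [-0.0, 1.2, 0.2]
opening: 0.007
gripper_force: 0.5
```

```bash
python3 tilt.py 28 "(17,100,110)" "(30,255,255)" pics/w4.png
```

```text
blob [249.9404315  196.94498673] 6659.0 ell [249.9 201.6] [ 93.4 107.6] 2 bbox (206, 148, 89, 111)
0 top at [ 41.1  -0.2 -22. ] x0 41.1
10 top at [ 41.   -0.2 -21.6] x0 36.1
20 top at [ 40.6  -0.3 -20.3] x0 31.0
30 top at [ 40.   -0.3 -18.2] x0 26.0
40 top at [ 39.1  -0.3 -15.4] x0 21.1
50 top at [ 38.   -0.3 -12. ] x0 16.6
0.006970563442198132 [-0.   1.2  0.2] 0.4955448242154148 [0.33763836 0.06355865 0.11011733]
```

View pics/w4.png

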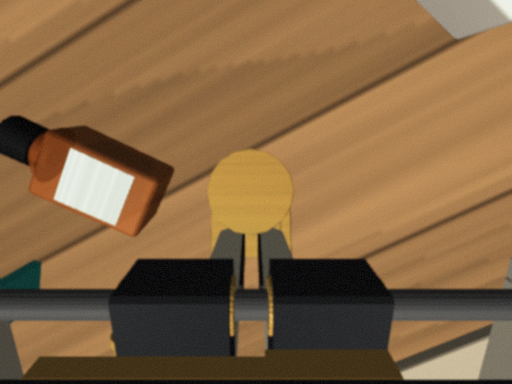

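```bash
python3 - <<'E'
from h import *
a=robot.read_camera("wrist"); b=robot.read_camera("scene"); c=robot.read_camera("top"); 
cv2.imwrite("pics/s3.png",np.hstack([cv2.resize(b[70:190,190:310],(384,384)),cv2.resize(a,(394,296))[:, :].copy() if 0 else cv2.resize(a[80:384,100:404],(384,384))]))
print(tool()[2]["t"])
E
```

```text
7.15
```

View pics/s3.png

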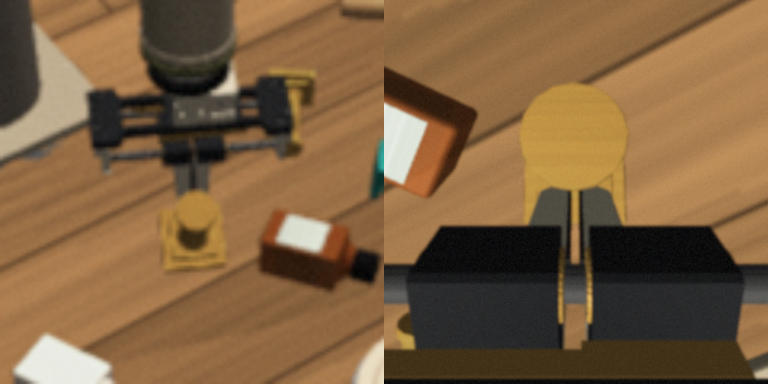

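```bash
python3 - <<'E'
from h import *
p,M,s=tool()
o1,d1=rays("wrist",[250,188]); o2,d2=rays("scene",[251.6,136.6]); d1=d1[0];d2=d2[0]
k=np.linalg.lstsq(np.c_[d1,-d2],o2-o1,rcond=None)[0]; a=o1+k[0]*d1; b=o2+k[1]*d2
print(a,b,np.round(M.T@((a+b)/2-p)*1000,1),p)
for q in [(165,270),(225,263),(160,210)]: print(plane("scene",[190+q[0]/3.2,70+q[1]/3.2],0))
E
```

```text
[0.37239416 0.04553004 0.11091796] [0.37317268 0.04665373 0.11087733] [39.1 -1.  -0.6] [0.33771743 0.06350926 0.11023193]
[[0.33383876 0.0309986  0.        ]]
[[0.36108464 0.08731662 0.        ]]
[[0.26052263 0.07263348 0.        ]]
```

Emit:
arm_command(increments="1 -8 0 0 0; 1 -16 0 0 0; 1 -24 0 0 0; 1 -32 0 0 0; 1 -40 0 0 0", grip_force=10)

```text
t: 7.65
tool_pos: [0.3014, 0.0826, 0.1099]
orientation: [-3.049, 0.755, -0.0]
force: [-0.9, 0.3, -0.5]
opening: 0.0007
gripper_force: 0.5
```

Emit:
arm_command(increments="1 -8 0 0 0; 1 -16 0 0 0; 1 -24 0 0 0; 1 -32 0 0 0; 1 -32 0 0 0")

```text
t: 8.15
tool_pos: [0.2733, 0.0976, 0.1099]
orientation: [-3.049, 0.754, -0.0]
force: [1.0, -0.6, -0.1]
opening: 0.0005
gripper_force: 0.0
```

```bash
python3 - <<'E'
from h import *
a=robot.read_camera("wrist"); b=robot.read_camera("scene"); p,M,s=tool(); print(p,s["opening"],np.round(s["q"],2),np.round(s["force"],1))
cv2.imwrite("pics/s4.png",np.hstack([cv2.resize(b[70:190,190:310],(384,384)),cv2.resize(a[80:384,100:404],(384,384))]))
E
```

```text
[0.27398028 0.09729403 0.11010088] 0.0001462715741364109 [ 0.16 -0.77  2.45 -0.    1.46  2.22] [-1.2 -1.3  0.7]
```

View pics/s4.png

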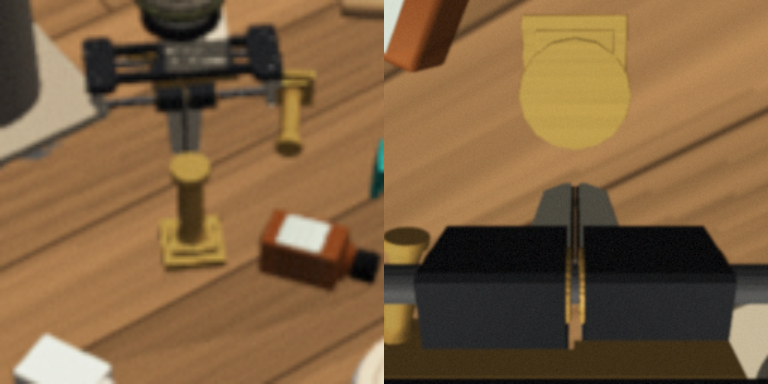

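```bash
python3 - <<'E'
from h import *
a=plane("wrist",[249.6,153.6],.118)[0]; b=plane("scene",[249.4,121.9],.118)[0]; print(a,b)
c=(a+b)/2; go([c[0],c[1],.16]); go([c[0],c[1],.090])
E
```

```text
[0.32452864 0.07111341 0.118     ] [0.32278797 0.07231732 0.118     ]
shift [ 55.9  -0.6 -49.9] turn None q6 2.22
shift [55.9 -0.5 20.1] turn None q6 2.22
```

Emit:
arm_command(increments="0.3 0 0 -30 0; 0.3 0 0 -60 0; 0.3 0 0 -60 0; 0.3 20 0 -60 0; 0.3 40 -0.5 -60 0")

```text
t: 8.75
tool_pos: [0.3102, 0.0787, 0.1698]
orientation: [-3.049, 0.755, -0.001]
force: [0.7, 0.8, -0.3]
opening: 0.0361
gripper_force: 0.0
```

Emit:
arm_command(increments="0.3 16 0 0 0; 0.3 16 0 0 0; 0.3 16 0 20 0; 0.3 16 0 45 0; 0.3 16 0 78 0")

```text
t: 9.25
tool_pos: [0.324, 0.0717, 0.0918]
orientation: [-3.048, 0.756, -0.003]
force: [0.3, 1.1, -1.2]
opening: 0.0648
gripper_force: 0.0
```

Emit:
arm_command(increments="0.3 0 0 0 0; 1 0 0 0 0; 1 0 0 0 0; 1 0 0 0 0; 1 0 0 0 0", grip_force=20)

```text
t: 9.75
tool_pos: [0.3246, 0.0714, 0.0933]
orientation: [-3.049, 0.756, -0.004]
force: [-0.6, -1.2, 5.1]
opening: 0.0393
gripper_force: 20.0
```

Emit:
arm_command(increments="1 0 0 0 0; 1 0 0 0 0; 1 0 0 0 0")

```text
t: 10.05
tool_pos: [0.3246, 0.0714, 0.0933]
orientation: [-3.049, 0.756, -0.003]
force: [-1.9, -1.1, 7.4]
opening: 0.0393
gripper_force: 20.0
```

Emit:
arm_command(increments="1 0 0 -20 0; 1 0 0 -40 0; 1 0 0 -60 0; 1 0 0 -80 0; 1 0 0 -80 0")

```text
t: 10.55
tool_pos: [0.3249, 0.0716, 0.1742]
orientation: [-3.048, 0.755, -0.006]
force: [0.4, 0.1, -5.0]
opening: 0.0394
gripper_force: 20.0
```

Emit:
arm_command(increments="1 20 -17 0 0; 1 42 -37 0 0; 1 67 -58 0 0; 1 92 -80 0 0; 1 117 -102 0 0")

```text
t: 11.05
tool_pos: [0.475, 0.1072, 0.1697]
orientation: [3.048, -0.756, -0.004]
force: [-0.1, 0.6, -4.0]
opening: 0.0396
gripper_force: 20.0
```

Emit:
arm_command(increments="1 30 -26 0 0; 1 60 -52 0 0; 1 90 -78 0 0; 1 115 -100 0 0; 1 129 -112 0 0")

```text
t: 11.55
tool_pos: [0.6421, 0.1461, 0.1688]
orientation: [3.049, -0.756, -0.004]
force: [0.1, -1.3, -4.9]
opening: 0.0391
gripper_force: 20.0
```

```bash
python3 - <<'E'
from h import *
a=robot.read_camera("wrist"); b=robot.read_camera("scene"); p,M,s=tool(); print(p,s["opening"],np.round(s["force"],1))
h=blob(b,(300,130,370,230),(18,135,120),(30,255,255)); print(h[0] if h else None)
cv2.imwrite("pics/s5.png",np.hstack([cv2.resize(b[110:230,270:390],(384,384)),cv2.resize(a[80:384,100:404],(384,384))]))
E
```

```text
[0.64184216 0.14596721 0.16887817] 0.039669723313407394 [-0.1 -0.2 -5. ]
[330.73979985 186.26712856]
```

View pics/s5.png

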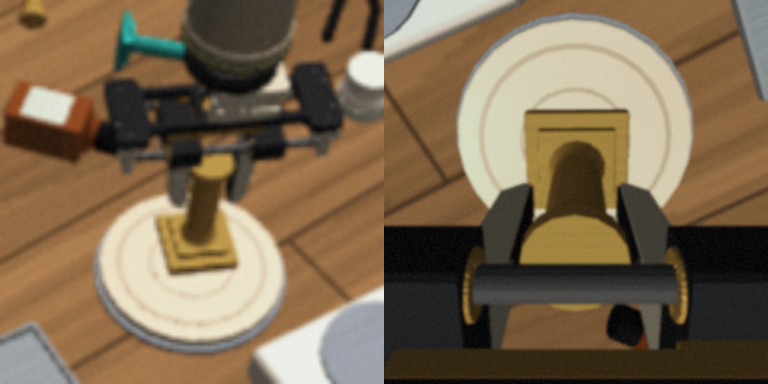

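Emit:
arm_command(increments="1 0 0 10 0; 1 0 0 20 0; 1 0 0 26 0; 1 0 0 29 0; 1 0 0 31 0", grip_force=10)

```text
t: 12.15
tool_pos: [0.6404, 0.1457, 0.1404]
orientation: [3.049, -0.756, -0.001]
force: [-0.1, -0.5, -5.6]
opening: 0.0398
gripper_force: 10.0
```

Not down yet; lower a little more.

Emit:
arm_command(increments="1 0 0 1 0; 1 0 0 2 0; 1 0 0 3 0; 1 0 0 3.5 0; 1 0 0 3.5 0")

```text
t: 12.65
tool_pos: [0.6417, 0.1458, 0.139]
orientation: [-3.049, 0.756, -0.003]
force: [-3.6, -0.6, 4.9]
opening: 0.0398
gripper_force: 10.0
```

Emit:
arm_command(increments="1 0 0 -1 0; 0.25 0 0 -1 0; 0.25 0 0 -1 0; 0.25 0 0 -1 0; 0.25 0 0 -1 0")

```text
t: 13.15
tool_pos: [0.6411, 0.1458, 0.1384]
orientation: [-3.049, 0.756, -0.0]
force: [-0.2, -0.8, -0.4]
opening: 0.0663
gripper_force: 0.0
```

Emit:
arm_command(increments="0.25 0 0 -10 0; 0.25 0 0 -30 0; 0.25 0 0 -60 0; 0.25 0 0 -100 0; 0.25 0 0 -110 0")

```text
t: 13.65
tool_pos: [0.6433, 0.1462, 0.2554]
orientation: [-3.046, 0.755, -0.013]
force: [1.4, 0.5, 1.4]
opening: 0.0697
gripper_force: 0.0
```

```bash
python3 - <<'E'
from h import *
m=robot.camera_model("wrist");a=robot.read_camera("wrist"); p,M,s=tool(); print(p,s["opening"],np.round(s["force"],1))
cv2.imwrite("pics/s6.png",a)
b=blob(a,(100,60,400,262),(17,120,110),(30,255,255)); print(b[0],b[2],b[1])
am=plane("top",[[193.0,203.9]],.025)
# amber: cap grasp; label centre axis
y=.625; u=np.array([np.cos(y),np.sin(y),0]); print("amber label ctr .409 .149")
go([.463,.189,.2],y)
E
```

```text
[0.64340636 0.14614178 0.25528156] 0.06997021013736149 [-0.2  0.3  1.5]
[253.01951643 187.20320856] 3646.5 [[226. 151.]
 [280. 151.]
 [280. 229.]
 [226. 229.]]
amber label ctr .409 .149
shift [-179.9   46.7   53.7] turn -1.111 q6 2.2
```

View pics/s6.png

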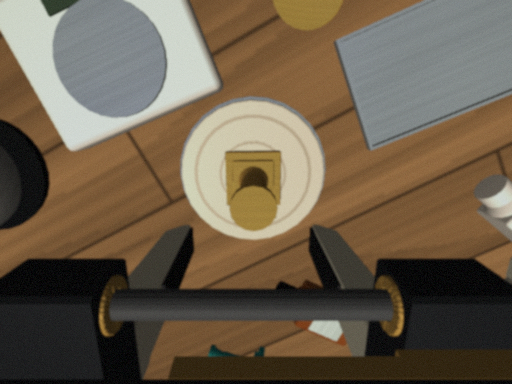

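The candlestick stands in the middle of the turntable: its foot is centred near (253,178) inside the ring. Next is the amber bottle.

Emit:
arm_command(increments="0 -40 18 0 -0.14; 0 -80 36 0 -0.28; 0 -120 54 0 -0.42; 0 -160 72 0 -0.56; 0 -204 92 0 -0.7", grip_force=5)

```text
t: 14.2
tool_pos: [0.4158, 0.1595, 0.2472]
orientation: [3.123, 0.344, -0.002]
force: [-1.4, 0.8, 1.9]
opening: 0.0931
gripper_force: 0.0
```

Emit:
arm_command(increments="0 0 0 15 -0.14; 0 0 0 35 -0.28; 0 0 0 35 -0.411; 0 0 0 35 -0.411; 0 0 0 35 -0.411")

```text
t: 14.7
tool_pos: [0.4176, 0.1597, 0.2132]
orientation: [-2.991, -0.96, 0.0]
force: [0.2, -0.2, -1.1]
opening: 0.0933
gripper_force: 0.0
```

```bash
cat > amb.py <<'E'
from h import *
m=robot.camera_model("wrist");a=robot.read_camera("wrist"); p,M,s=tool(); print(p,s["opening"],np.arctan2(M[1,0],M[0,0])); cv2.imwrite("pics/a1.png",a)
roi=(120,20,400,250)
for n,lo,hi,z in(("label",(0,0,170),(180,70,255),.05),("body",(3,140,50),(14,255,230),.03),("cap",(0,0,0),(180,255,60),.025)):
    b=blob(a,roi,lo,hi)
    if b: print(n,np.round(b[0],1),b[2],np.round(b[1],0).tolist(),"w",np.round(plane("wrist",[b[0]],z,m)[0],3),"box",np.round(plane("wrist",b[1],z,m)[:,:2],3).tolist(),cv2.boundingRect(b[3]))
E
python3 amb.py
```

```text
[0.41781382 0.15969744 0.21347104] 0.0928725322823174 0.6213284414868211
label [364.4  50.4] 4493.0 [[316.0, 20.0], [399.0, 20.0], [399.0, 91.0], [316.0, 91.0]] w [0.581 0.147 0.05 ] box [[0.575, 0.2], [0.618, 0.139], [0.574, 0.096], [0.527, 0.161]] (316, 20, 84, 72)
body [253.  184.6] 3955.0 [[228.0, 229.0], [228.0, 139.0], [279.0, 139.0], [279.0, 229.0]] w [0.412 0.153 0.03 ] box [[0.352, 0.145], [0.438, 0.204], [0.469, 0.16], [0.386, 0.097]] (228, 139, 52, 91)
cap [253.  128.4] 633.0 [[239.0, 117.0], [267.0, 117.0], [267.0, 140.0], [239.0, 140.0]] w [0.462 0.189 0.025] box [[0.463, 0.208], [0.48, 0.184], [0.461, 0.169], [0.443, 0.194]] (239, 117, 29, 24)
```

```bash
python3 - <<'E'
from h import *
m=robot.camera_model("wrist"); p,M,s=tool()
for n,px,z in(("end lo",(253,117),.009),("end hi",(253,117),.041),("shoulder",(253,139.5),.045),("base top",(253.5,229),.05)):
    w=plane("wrist",[px],z,m)[0]; print(n,np.round(w,3),np.round(M.T@(w-p)*1000,1))
E
```

```text
end lo [0.471 0.195 0.009] [ 64.3   2.3 204.5]
end hi [0.472 0.196 0.041] [ 65.6   2.1 172.5]
shoulder [0.454 0.183 0.045] [ 43.4   2.1 168.5]
base top [0.376 0.126 0.05 ] [-53.2   2.8 163.5]
```

Emit:
arm_command(increments="0 20 2.2 40 0; 0 54 2.2 80 0; 0 54 2.2 120 0; 0 54 2.2 155 0; 0 54 2.2 180 0", grip_force=5)

```text
t: 15.25
tool_pos: [0.4617, 0.1893, 0.0306]
orientation: [-2.991, -0.961, 0.005]
force: [-0.3, 0.4, -0.3]
opening: 0.0928
gripper_force: 0.0
```

Emit:
arm_command(increments="0 0 0 0 0; 1 0 0 0 0; 1 0 0 0 0; 1 0 0 0 0; 1 0 0 0 0")

```text
t: 15.75
tool_pos: [0.464, 0.1899, 0.035]
orientation: [2.99, 0.965, 0.004]
force: [-0.4, 0.4, 0.6]
opening: 0.0655
gripper_force: 0.0
```

Emit:
arm_command(increments="1 0 0 0 0; 1 0 0 0 0; 1 0 0 0 0; 1 0 0 0 0; 1 0 0 0 0")

```text
t: 16.25
tool_pos: [0.4627, 0.1895, 0.0334]
orientation: [2.989, 0.966, -0.0]
force: [-0.2, 0.5, 0.4]
opening: 0.0318
gripper_force: 5.0
```

Emit:
arm_command(increments="1 -6 0 -18 0; 1 -15 0 -35 0; 1 -27 0 -50 0; 1 -41 0 -63 0; 1 -57 0 -73 0")

```text
t: 16.75
tool_pos: [0.4163, 0.156, 0.1071]
orientation: [-2.989, -0.966, -0.001]
force: [-0.5, 0.3, -1.1]
opening: 0.0319
gripper_force: 5.0
```

Emit:
arm_command(increments="1 -18 0 -7 0; 1 -36.5 0 -11 0; 1 -55.5 0 -12 0; 1 -74.5 0 -9.5 0; 1 -74.5 0 -9.5 0")

```text
t: 17.25
tool_pos: [0.355, 0.1119, 0.1156]
orientation: [2.99, 0.965, -0.001]
force: [0.2, -0.3, -3.3]
opening: 0.0316
gripper_force: 5.0
```

```bash
cat > st.py <<'E'
from h import *
p,M,s=tool(); m=robot.camera_model("wrist"); a=robot.read_camera("wrist"); b=robot.read_camera("scene"); cv2.imwrite("pics/st_w.png",a); cv2.imwrite("pics/st_s.png",b)
print(p,s["opening"],s["gripper_force"],np.round(s["force"],1))
E
python3 st.py; python3 - <<'E'
from h import *
p,M,s=tool()
im=cv2.imread("pics/st_s.png"); u=M[:,0]
for z in(.109,.003): print(np.round(proj("scene",[p[0],p[1],z]),1))
q=proj("scene",[[p[0],p[1],.05]])[0].astype(int); roi=(q[0]-40,q[1]-50,q[0]+40,q[1]+50)
for n,lo,hi in(("body",(3,140,40),(14,255,230)),("label",(0,0,170),(180,70,255))):
    b=blob(im,roi,lo,hi); print(n,b and (np.round(b[0],1),b[2],cv2.boundingRect(b[3]),np.round(b[1]).tolist()))
w=cv2.imread("pics/st_w.png")
for n,lo,hi in(("body",(3,140,40),(14,255,230)),("cap",(0,0,0),(180,255,60))):
    b=blob(w,(190,60,310,258),lo,hi); print(n,b and (np.round(b[0],1),b[2],cv2.boundingRect(b[3])))
E
```

```text
[0.35500388 0.1118813  0.11556599] 0.03159025237393118 4.999876990914345 [ 0.2 -0.3 -3.3]
[[266. 125.]]
[[265.8 147.4]]
body (array([265.4, 141.7]), 345.0, (256, 126, 25, 32), [[252.0, 130.0], [275.0, 125.0], [281.0, 155.0], [258.0, 159.0]])
label (array([303. , 184.1]), 8.5, (301, 181, 4, 6), [[301.0, 181.0], [304.0, 181.0], [304.0, 186.0], [301.0, 186.0]])
body (array([250.8, 196. ]), 4044.0, (210, 165, 83, 69))
cap (array([250.8, 239.8]), 2198.0, (215, 216, 72, 42))
```

```bash
cat > pred.py <<'E'
from h import *
import sys
# predicted bbox of a body (half width w, from base 0 to L) held a above base at the grasp point, tilted by th about tool y
def pred(w,L,a,cams=("scene","wrist"),ths=(-20,-10,0,10,20,30,45)):
    p,M,s=tool(); g=p+M[:,2]*.006
    for th in ths:
        t=np.radians(th); ax=np.cos(t)*np.array([0,0,1])+np.sin(t)*M[:,0]; e1=np.cross(M[:,1],ax)
        P=[g+(h-a)*ax+i*w*e1+j*w*M[:,1] for h in(0,L) for i in(-1,1) for j in(-1,1)]
        out=[]
        for c in cams:
            q=proj(c,P); out.append((c,np.round([*q.min(0),*q.max(0)]).astype(int).tolist()))
        print(th,out)
if __name__=="__main__": pred(*[float(x)/1000 for x in sys.argv[1:4]])
E
python3 pred.py 25 82 107
```

```text
-20 [('scene', [259, 125, 285, 154]), ('wrist', [206, 128, 295, 251])]
-10 [('scene', [257, 124, 281, 155]), ('wrist', [208, 148, 294, 261])]
0 [('scene', [256, 123, 276, 155]), ('wrist', [209, 168, 292, 270])]
10 [('scene', [251, 122, 274, 154]), ('wrist', [210, 189, 291, 280])]
20 [('scene', [246, 120, 273, 152]), ('wrist', [210, 208, 291, 289])]
30 [('scene', [242, 119, 271, 150]), ('wrist', [209, 216, 292, 298])]
45 [('scene', [236, 117, 268, 146]), ('wrist', [207, 228, 294, 323])]
```

Emit:
arm_command(increments="1 0 0 0 0; 1 0 0 -20 0; 1 0 0 -40 0; 1 0 0 -60 0; 1 0 0 -70 0", grip_force=12)

```text
t: 17.85
tool_pos: [0.3572, 0.1131, 0.1875]
orientation: [2.989, 0.967, 0.002]
force: [-0.1, 0.6, -3.1]
opening: 0.0318
gripper_force: 12.0
```

Emit:
arm_command(increments="1 8 22 0 0; 1 20 56 0 0; 1 34 95 0 0; 1 48 134 0 0; 1 61 172 0 0")

```text
t: 18.35
tool_pos: [0.5076, 0.0079, 0.1848]
orientation: [-2.989, -0.966, 0.002]
force: [-0.4, 0.8, -2.8]
opening: 0.0316
gripper_force: 12.0
```

Emit:
arm_command(increments="1 14 39 0 0; 1 28 78 0 0; 1 42 117 0 0; 1 54 152 0 0; 1 62 172 0 0")

```text
t: 18.85
tool_pos: [0.6588, -0.0961, 0.1837]
orientation: [-2.989, -0.964, 0.002]
force: [-0.5, 0.6, -3.4]
opening: 0.032
gripper_force: 12.0
```

Emit:
arm_command(increments="1 0 0 10 0; 1 0 0 30 0; 1 0 0 48 0; 1 0 0 58 0; 1 0 0 62 0", grip_force=6)

```text
t: 19.35
tool_pos: [0.6556, -0.0935, 0.1212]
orientation: [-2.987, -0.966, 0.005]
force: [-0.1, -0.0, -3.4]
opening: 0.0318
gripper_force: 6.0
```

```bash
python3 st.py; python3 pred.py 25 82 107;python3 - <<'E'
from h import *
p,M,s=tool()
im=cv2.imread("pics/st_s.png"); q=proj("scene",[[p[0],p[1],.05]])[0].astype(int); roi=(q[0]-40,q[1]-60,q[0]+40,q[1]+50)
w=cv2.imread("pics/st_w.png")
for n,i,r in(("s",im,roi),("w",w,(150,60,350,258))):
    b=blob(i,r,(3,140,40),(14,255,230)); print(n,b and (np.round(b[0],1),b[2],cv2.boundingRect(b[3])))
E
```

```text
[ 0.65558047 -0.0935423   0.12118499] 0.03183527584866411 5.999913588166237 [-0.1 -0.  -3.4]
-20 [('scene', [259, 218, 289, 252]), ('wrist', [206, 128, 295, 251])]
-10 [('scene', [257, 217, 284, 252]), ('wrist', [208, 148, 294, 261])]
0 [('scene', [255, 216, 278, 251]), ('wrist', [209, 168, 293, 270])]
10 [('scene', [249, 215, 277, 249]), ('wrist', [210, 189, 291, 280])]
20 [('scene', [244, 213, 275, 247]), ('wrist', [210, 208, 291, 289])]
30 [('scene', [239, 212, 273, 245]), ('wrist', [209, 216, 292, 298])]
45 [('scene', [232, 210, 270, 240]), ('wrist', [207, 228, 294, 323])]
s (array([267.8, 237.7]), 190.5, (258, 222, 20, 27))
w (array([250.9, 203.6]), 2709.5, (213, 172, 77, 61))
```

Emit:
arm_command(increments="1 0 0 1 0; 1 0 0 2 0; 1 0 0 3 0; 1 0 0 4 0; 1 0 0 4 0")

```text
t: 19.95
tool_pos: [0.6577, -0.0945, 0.1206]
orientation: [2.989, 0.966, 0.002]
force: [0.9, -0.8, -0.0]
opening: 0.0318
gripper_force: 6.0
```

Emit:
arm_command(increments="1 0 0 1.5 0; 1 0 0 2.5 0; 1 0 0 2.5 0; 0.35 0 0 1 0; 0.35 0 0 1 0", grip_force=4)

```text
t: 20.45
tool_pos: [0.6569, -0.0944, 0.1189]
orientation: [-2.989, -0.966, 0.001]
force: [0.2, 0.2, 0.1]
opening: 0.0435
gripper_force: 0.0
```

Emit:
arm_command(increments="0.35 0 0 0 0; 0.35 0 0 0 0; 0.35 0 0 -20 0; 0.35 0 0 -55 0; 0.35 0 0 -90 0")

```text
t: 20.95
tool_pos: [0.6563, -0.0943, 0.2087]
orientation: [-2.988, -0.965, 0.004]
force: [1.1, 0.4, -0.9]
opening: 0.0607
gripper_force: 0.0
```

```bash
python3 - <<'E'
from h import *
m=robot.camera_model("wrist");a=robot.read_camera("wrist"); t=robot.read_camera("top"); p,M,s=tool(); print(p,s["opening"])
cv2.imwrite("pics/tt.png",t); cv2.imwrite("pics/tw.png",a)
q=proj("top",[[.657,-.094,.122],[.657,-.094,.004],[.642,.146,.163]]); print(np.round(q,1))
for n,lo,hi in(("cap",(0,0,0),(180,255,60)),("body",(3,140,40),(14,255,230))):
    b=blob(t,(260,90,310,170),lo,hi); print(n,b and (np.round(b[0],1),b[2],cv2.boundingRect(b[3])))
    b=blob(a,(150,60,350,258),lo,hi); print(n,"w",b and (np.round(b[0],1),b[2],cv2.boundingRect(b[3])))
b=blob(t,(275,185,315,235),(0,0,185),(180,60,255)); print("white",b[0],b[2],np.round(b[1],1).tolist())
b=blob(t,(185,100,225,170),(17,120,110),(30,255,255)); print("candle",b and (b[0],b[2]))
go([.44,-.133,.215],.43)
E
```

```text
[ 0.66009308 -0.09503984  0.21590163] 0.060454603118764855
[[282.2 134.4]
 [279.5 142.6]
 [198.4 138.8]]
cap (array([271. , 124.9]), 24.5, (266, 118, 12, 15))
cap w (array([253.1, 195.6]), 1234.0, (234, 175, 39, 42))
body (array([282.7, 142. ]), 54.0, (275, 135, 16, 15))
body w (array([252.3, 176.5]), 1409.0, (227, 157, 53, 54))
white [282.98472776 219.2247676 ] 502.0 [[275.0, 234.0], [275.0, 200.0], [295.0, 200.0], [295.0, 234.0]]
candle (array([212.05874674, 144.86684073]), 383.0)
shift [-200.7  -98.    -1.1] turn 0.195 q6 0.73
```

Emit:
arm_command(increments="0 -40 -20 -5 0; 0 -80 -40 -5 0.05; 0 -120 -60 -5 0.1; 0 -160 -80 -5 0.15; 0 -201 -98 -3 0.195", grip_force=5)

```text
t: 21.55
tool_pos: [0.435, -0.1324, 0.2113]
orientation: [-3.07, -0.668, 0.0]
force: [-0.4, -1.6, 0.9]
opening: 0.0921
gripper_force: 0.0
```

```bash
python3 - <<'E'
from h import *
m=robot.camera_model("wrist");a=robot.read_camera("wrist"); t=robot.read_camera("top"); p,M,s=tool(); print(p,s["opening"],np.arctan2(M[1,0],M[0,0]))
cv2.imwrite("pics/tt2.png",t); cv2.imwrite("pics/tw2.png",a)
def pr(n,im,roi,lo,hi):
    b=blob(im,roi,lo,hi); print(n,b and (np.round(b[0],1),b[2],cv2.boundingRect(b[3]),np.round(b[1]).tolist()))
pr("candle top",t,(175,100,240,185),(17,100,100),(30,255,255))
pr("turnt",t,(165,110,240,185),(0,0,215),(40,70,255))
pr("ambercap",t,(262,100,310,170),(0,0,0),(180,255,70))
pr("amberbody",t,(262,100,310,170),(3,140,40),(14,255,230))
pr("white w",a,(120,20,400,255),(0,0,150),(180,50,255))
sc=robot.read_camera("scene"); cv2.imwrite("pics/ss2.png",sc)
pr("candle sc",sc,(290,120,370,230),(17,110,110),(30,255,255))
print(proj("scene",[[.642,.146,.163],[.642,.146,.045]]),proj("top",[[.642,.146,.163],[.642,.146,.045]]))
E
```

```text
[ 0.43172444 -0.13248237  0.20966057] 0.092985469290564 0.4268076633847397
candle top (array([212. , 144.8]), 402.0, (201, 132, 25, 27), [[196.0, 148.0], [205.0, 130.0], [226.0, 141.0], [217.0, 159.0]])
turnt (array([204.6, 146.8]), 2160.5, (178, 121, 54, 53), [[178.0, 121.0], [231.0, 121.0], [231.0, 173.0], [178.0, 173.0]])
ambercap (array([281.6, 134. ]), 71.0, (277, 129, 10, 11), [[277.0, 129.0], [286.0, 129.0], [286.0, 139.0], [277.0, 139.0]])
amberbody (array([278.6, 140. ]), 140.5, (271, 130, 20, 20), [[268.0, 138.0], [280.0, 126.0], [291.0, 137.0], [278.0, 150.0]])
white w (array([251.1, 184.4]), 4613.5, (225, 128, 54, 104), [[225.0, 231.0], [225.0, 128.0], [278.0, 128.0], [278.0, 231.0]])
candle sc (array([322.4, 196. ]), 243.0, (311, 184, 25, 21), [[310.0, 187.0], [332.0, 183.0], [335.0, 203.0], [314.0, 206.0]])
[[334.20572219 167.25326048]
 [329.50833137 192.24174381]] [[198.41101325 138.78465177]
 [204.59968249 146.80381105]]
```

```bash
python3 - <<'E'
import cv2,numpy as np
s=cv2.imread("pics/ss2.png");t=cv2.imread("pics/tt2.png");w=cv2.imread("pics/tw2.png")
cv2.imwrite("pics/v13.png",np.vstack([np.hstack([cv2.resize(s[140:240,280:380],(400,400)),cv2.resize(t[100:200,160:260],(400,400))]),np.hstack([cv2.resize(t[100:270,260:430],(200,200)),cv2.resize(s[190:290,200:300],(200,200)),cv2.resize(w[20:270,130:380],(200,200)),cv2.resize(s[160:290,90:220],(200,200))])]))
E
```

```text
(no output)
```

View pics/v13.png

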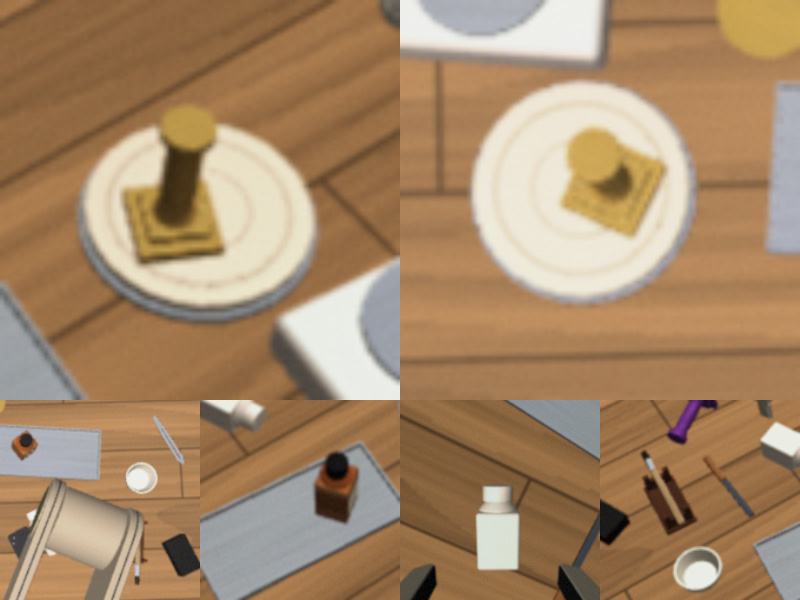

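```bash
python3 - <<'E'
from h import *
m=robot.camera_model("wrist"); p,M,s=tool()
for n,px,z in(("end lo",(251.5,128),.008),("end hi",(251.5,128),.048),("capback",(251.5,153),.048),("shoulder",(251.5,161),.054),("base top",(251.5,231.5),.056)):
    w=plane("wrist",[px],z,m)[0]; print(n,np.round(w,3),np.round(M.T@(w-p)*1000,1))
print("candle top",plane("top",[[208.75,138.75]],.163),plane("scene",[[280+188/4,140+128/4]],.163))
print(p)
E
```

```text
end lo [ 0.482 -0.111  0.008] [ 52.3   0.7 202.8]
end hi [ 0.485 -0.11   0.048] [ 55.3   0.6 162.8]
capback [ 0.462 -0.121  0.048] [ 30.4   0.6 162.9]
shoulder [ 0.456 -0.123  0.054] [ 23.3   0.6 156.9]
base top [ 0.387 -0.155  0.056] [-52.5   0.7 154.9]
candle top [[0.64124922 0.11678942 0.163     ]] [[0.64380478 0.11858014 0.163     ]]
[ 0.43445521 -0.1326275   0.21089247]
```

The candlestick was knocked about 28 mm to y≈0.117 but still stands; I'll recentre it later. The white bottle's axis is at wrist column 251, with the cap in rows 128–153.

Emit:
arm_command(increments="0 20 0.6 40 0; 0 45 0.6 80 0; 0 45 0.6 120 0; 0 45 0.6 155 0; 0 45 0.6 172 0", grip_force=5)

```text
t: 22.2
tool_pos: [0.4767, -0.1131, 0.0359]
orientation: [-3.066, -0.672, 0.006]
force: [0.4, 0.2, -0.5]
opening: 0.093
gripper_force: 0.0
```

Emit:
arm_command(increments="0 0 0 0 0; 1 0 0 0 0; 1 0 0 0 0; 1 0 0 0 0; 1 0 0 0 0")

```text
t: 22.7
tool_pos: [0.479, -0.1147, 0.0412]
orientation: [3.068, 0.67, 0.003]
force: [-0.2, 0.3, -0.0]
opening: 0.0655
gripper_force: 0.0
```

Emit:
arm_command(increments="1 0 0 0 0; 1 0 0 0 0; 1 0 0 0 0; 1 0 0 0 0; 1 0 0 0 0")

```text
t: 23.2
tool_pos: [0.478, -0.1143, 0.04]
orientation: [3.069, 0.67, 0.0]
force: [-0.3, 0.9, 1.4]
opening: 0.0395
gripper_force: 5.0
```

Emit:
arm_command(increments="1 -6.4 0 -16.6 0; 1 -15.5 0 -32 0; 1 -27 0 -45 0; 1 -41 0 -56.5 0; 1 -56.5 0 -65 0")

```text
t: 23.7
tool_pos: [0.4267, -0.1379, 0.1058]
orientation: [3.069, 0.671, 0.002]
force: [-0.1, 1.1, 0.6]
opening: 0.0398
gripper_force: 5.0
```

Emit:
arm_command(increments="1 -16.7 0 -6 0; 1 -34.3 0 -9 0; 1 -52 0 -9 0; 1 -69.5 0 -5.5 0; 1 -69.5 0 -5.5 0")

```text
t: 24.2
tool_pos: [0.362, -0.1675, 0.1104]
orientation: [3.069, 0.669, -0.001]
force: [-1.0, 0.9, 2.1]
opening: 0.0399
gripper_force: 5.0
```

```bash
cat > wh.py <<'E'
import sys
from h import *
from pred import pred
p,M,s=tool(); im=cv2.imread("pics/st_s.png"); q=proj("scene",[[p[0],p[1],p[2]-.065]])[0].astype(int); roi=(q[0]-28,q[1]-26,q[0]+30,q[1]+45)
w=cv2.imread("pics/st_w.png")
for n,i,r in(("s",im,roi),("w",w,(190,60,310,320))):
    b=blob(i,r,(0,0,110),(180,45,255)); print(n,b and (np.round(b[0],1),b[2],cv2.boundingRect(b[3])))
pred(.028,.078,.093,ths=(-20,-10,0,10,20,40))
E
python3 st.py; python3 wh.py
```

```text
[ 0.36202978 -0.16749735  0.11038886] 0.03986582126093906 4.999823570251465 [-1.   0.9  2.1]
s (array([193.6, 171.6]), 195.5, (180, 160, 23, 23))
w (array([249.1, 233. ]), 7282.5, (206, 173, 89, 117))
-20 [('scene', [180, 162, 214, 196]), ('wrist', [198, 132, 304, 266])]
-10 [('scene', [178, 161, 210, 196]), ('wrist', [199, 150, 302, 275])]
0 [('scene', [177, 160, 206, 195]), ('wrist', [201, 168, 300, 283])]
10 [('scene', [176, 158, 203, 194]), ('wrist', [203, 187, 299, 291])]
20 [('scene', [172, 157, 202, 191]), ('wrist', [203, 203, 298, 299])]
40 [('scene', [165, 155, 200, 186]), ('wrist', [200, 214, 302, 315])]
```

Emit:
arm_command(increments="1 0 0 0 0; 1 0 0 -20 0; 1 0 0 -40 0; 1 0 0 -60 0; 1 0 0 -65 0", grip_force=12)

```text
t: 24.8
tool_pos: [0.3648, -0.1671, 0.1772]
orientation: [3.067, 0.671, 0.004]
force: [-0.6, 0.2, -2.4]
opening: 0.0401
gripper_force: 12.0
```

Emit:
arm_command(increments="1 18 12 0 0; 1 42 28 0 0; 1 68 46 0 0; 1 94 64 0 0; 1 120 81 0 0")

```text
t: 25.3
tool_pos: [0.5074, -0.19, 0.1735]
orientation: [-3.068, -0.671, 0.002]
force: [0.3, -0.1, -2.4]
opening: 0.0396
gripper_force: 12.0
```

Emit:
arm_command(increments="1 26 18 0 0; 1 52 36 0 0; 1 78 53 0 0; 1 100 68 0 0; 1 117 80 0 0")

```text
t: 25.8
tool_pos: [0.6472, -0.2137, 0.1728]
orientation: [-3.067, -0.671, 0.003]
force: [-0.2, -0.4, -3.0]
opening: 0.0397
gripper_force: 12.0
```

Emit:
arm_command(increments="1 0 0 10 0; 1 0 0 30 0; 1 0 0 46 0; 1 0 0 54 0; 1 0 0 57 0", grip_force=6)

```text
t: 26.3
tool_pos: [0.6445, -0.2138, 0.116]
orientation: [-3.067, -0.67, 0.005]
force: [-0.2, 0.4, -3.9]
opening: 0.0397
gripper_force: 6.0
```

```bash
python3 st.py; python3 wh.py
```

```text
[ 0.64449466 -0.21377157  0.1160289 ] 0.03973116943595008 5.999866649508476 [-0.2  0.4 -3.9]
s (array([231.7, 260.4]), 2043.5, (200, 225, 58, 68))
w (array([245.3, 181.2]), 18872.0, (190, 64, 120, 226))
-20 [('scene', [215, 234, 252, 273]), ('wrist', [198, 132, 304, 266])]
-10 [('scene', [214, 232, 248, 272]), ('wrist', [199, 150, 302, 275])]
0 [('scene', [213, 231, 243, 270]), ('wrist', [201, 168, 300, 283])]
10 [('scene', [210, 230, 241, 268]), ('wrist', [203, 187, 299, 291])]
20 [('scene', [206, 228, 240, 265]), ('wrist', [203, 203, 299, 299])]
40 [('scene', [198, 226, 237, 258]), ('wrist', [200, 214, 302, 315])]
```

Lower gently to contact, then release.

Emit:
arm_command(increments="1 0 0 1 0; 1 0 0 2 0; 1 0 0 3 0; 1 0 0 4 0; 1 0 0 4 0")

```text
t: 26.9
tool_pos: [0.6461, -0.2144, 0.1145]
orientation: [3.069, 0.67, 0.0]
force: [-0.3, -0.3, -2.3]
opening: 0.0399
gripper_force: 6.0
```

Emit:
arm_command(increments="1 0 0 1 0; 1 0 0 2 0; 1 0 0 3 0; 1 0 0 3 0; 1 0 0 3 0", grip_force=4)

```text
t: 27.4
tool_pos: [0.647, -0.2144, 0.1128]
orientation: [3.068, 0.67, 0.003]
force: [0.8, 2.0, 5.8]
opening: 0.0399
gripper_force: 4.0
```

Emit:
arm_command(increments="1 0 0 0 0; 0.3 0 0 -2 0; 0.3 0 0 -2 0; 0.3 0 0 -2 0; 0.3 0 0 -2 0")

```text
t: 27.9
tool_pos: [0.6457, -0.2144, 0.113]
orientation: [-3.069, -0.67, 0.001]
force: [-0.4, -1.0, 0.1]
opening: 0.0639
gripper_force: 0.0
```

Emit:
arm_command(increments="0.3 0 0 -5 0; 0.3 0 0 -20 0; 0.3 0 0 -50 0; 0.3 0 0 -90 0; 0.3 0 0 -130 0")

```text
t: 28.4
tool_pos: [0.6457, -0.2143, 0.2459]
orientation: [3.069, 0.67, 0.0]
force: [1.6, -0.9, 0.7]
opening: 0.065
gripper_force: 0.0
```

```bash
python3 - <<'E'
from h import *
m=robot.camera_model("wrist");a=robot.read_camera("wrist"); p,M,s=tool(); print(p,s["opening"],s["t"])
cv2.imwrite("pics/tw3.png",a)
def pr(n,im,roi,lo,hi):
    b=blob(im,roi,lo,hi); print(n,b and (np.round(b[0],1),b[2],cv2.boundingRect(b[3])))
pr("white w",a,(180,60,330,258),(0,0,200),(180,25,255))
from pred import pred
g=np.array([.646,-.2144])
for z in(.114,.004): print(proj("wrist",[[*g,z]],m))
go([.6425,.1177,.30],None)
E
```

```text
[ 0.64856318 -0.21542465  0.25562538] 0.06509267565090147 28.45
white w (array([247.4, 184.5]), 1651.5, (225, 154, 51, 53))
[[251.03912082 189.98280811]]
[[251.05415454 166.76769864]]
shift [ 133.7 -304.9  -46. ] turn None q6 0.75
```

Emit:
arm_command(increments="0.15 18 -42 0 0; 0.15 36 -84 0 0; 0.15 54 -126 0 0; 0.15 72 -168 0 0; 0.15 84 -195 0 0")

```text
t: 28.95
tool_pos: [0.641, 0.001, 0.2451]
orientation: [-3.068, -0.673, -0.003]
force: [-0.3, 0.4, 0.0]
opening: 0.0791
gripper_force: 0.0
```

Emit:
arm_command(increments="0.15 18 -42 0 0; 0.15 36 -84 0 0; 0.15 50 -110 0 0; 0.15 50 -110 0 0; 0.15 50 -110 0 0")

```text
t: 29.45
tool_pos: [0.6408, 0.1192, 0.2445]
orientation: [3.068, 0.673, 0.002]
force: [0.7, -0.0, 0.1]
opening: 0.0788
gripper_force: 0.0
```

```bash
python3 - <<'E'
from h import *
m=robot.camera_model("wrist");a=robot.read_camera("wrist"); t=robot.read_camera("top"); p,M,s=tool(); print(p,s["opening"],s["t"])
cv2.imwrite("pics/tw4.png",a)
def pr(n,im,roi,lo,hi):
    b=blob(im,roi,lo,hi); print(n,b and (np.round(b[0],1),b[2],cv2.boundingRect(b[3]),np.round(b[1]).tolist()))
pr("candle w",a,(150,60,360,258),(17,110,100),(30,255,255))
for z in(.163,.045,.057): print(z,proj("wrist",[[.6425,.1177,z]],m))
pr("white top",t,(300,110,350,185),(0,0,205),(180,20,255))
print("exp white",proj("top",[[.646,-.2144,.114],[.646,-.2144,.08]]))
pr("ambercap",t,(262,100,310,170),(0,0,0),(180,255,70))
go([.6425,.1177,.139])
E
```

```text
[0.64086475 0.11757196 0.24407317] 0.07908411239033816 29.55
candle w (array([251.2, 183.6]), 4070.0, (213, 136, 77, 95), [[200.0, 178.0], [255.0, 134.0], [303.0, 195.0], [248.0, 239.0]])
0.163 [[253.30420965 206.76052632]]
0.045 [[252.5139395  173.55371218]]
0.057 [[252.57000134 175.90940648]]
white top (array([320.3, 137.7]), 239.0, (309, 128, 24, 23), [[308.0, 135.0], [325.0, 126.0], [333.0, 142.0], [316.0, 151.0]])
exp white [[322.80320859 137.5078588 ]
 [320.70216167 139.93802116]]
ambercap (array([281.6, 134. ]), 71.0, (277, 129, 10, 11), [[277.0, 129.0], [286.0, 129.0], [286.0, 139.0], [277.0, 139.0]])
shift [  1.5   0.5 105.1] turn None q6 1.24
```

Emit:
arm_command(increments="0.15 1.5 0.5 35 0; 0.15 1.5 0.5 75 0; 0.15 1.5 0.5 104 0; 0.15 1.5 0.5 104 0; 1 1.5 0.5 104 0", grip_force=12)

```text
t: 30.05
tool_pos: [0.6422, 0.1176, 0.1398]
orientation: [3.07, 0.668, -0.001]
force: [0.2, 0.5, -0.0]
opening: 0.0748
gripper_force: 0.0
```

Emit:
arm_command(increments="1 0 0 0 0; 1 0 0 0 0; 1 0 0 0 0; 1 0 0 0 0; 1 0 0 0 0")

```text
t: 30.55
tool_pos: [0.6425, 0.1192, 0.1402]
orientation: [-3.069, -0.671, -0.002]
force: [-0.3, 1.8, 2.8]
opening: 0.0397
gripper_force: 12.0
```

Emit:
arm_command(increments="1 0 0 -5 0; 1 0 0 -10 0; 1 4 -9 -10 0; 1 8 -18 -10 0; 1 12 -26 -10 0")

```text
t: 31.05
tool_pos: [0.6419, 0.1488, 0.149]
orientation: [-3.069, -0.671, 0.001]
force: [-0.0, 0.5, -5.2]
opening: 0.0393
gripper_force: 12.0
```

Emit:
arm_command(increments="1 0 0 4 0; 1 0 0 8 0; 1 0 0 10 0; 1 0 0 11 0; 1 0 0 11 0", grip_force=8)

```text
t: 31.55
tool_pos: [0.6431, 0.1479, 0.1402]
orientation: [-3.069, -0.67, -0.004]
force: [-2.7, 1.6, 4.4]
opening: 0.04
gripper_force: 8.0
```

Emit:
arm_command(increments="1 0 0 0 0; 0.2 0 0 -1 0; 0.2 0 0 -1 0; 0.2 0 0 -1 0; 0.2 0 0 -1 0")

```text
t: 32.05
tool_pos: [0.6423, 0.1472, 0.1393]
orientation: [3.069, 0.67, -0.0]
force: [0.2, -0.0, -0.0]
opening: 0.0669
gripper_force: 0.0
```

Emit:
arm_command(increments="0.2 0 0 -10 0; 0.2 0 0 -30 0; 0.2 0 0 -60 0; 0.2 0 0 -100 0; 0.2 0 0 -115 0")

```text
t: 32.55
tool_pos: [0.644, 0.1478, 0.2605]
orientation: [3.069, 0.67, 0.011]
force: [0.9, 0.1, -0.2]
opening: 0.0742
gripper_force: 0.0
```

```bash
cat > chk.py <<'E'
from h import *
t=robot.read_camera("top"); cv2.imwrite("pics/chk.png",t); p,M,s=tool(); print(p,s["opening"],s["t"])
def pr(n,im,roi,lo,hi,z):
    b=blob(im,roi,lo,hi)
    if not b: print(n,None); return
    (x,y),r=cv2.minEnclosingCircle(b[3]); print(n,np.round(b[0],1),b[2],cv2.boundingRect(b[3]),"w",np.round(plane("top",[b[0]],z)[0,:2],3))
pr("candle",t,(175,100,240,185),(17,100,100),(30,255,255),.08)
q=proj("top",[[.642,.146,.163],[.642,.146,.051]]); print("exp top/foot",np.round(q,1).tolist())
pr("dish",t,(355,145,405,190),(0,0,185),(180,60,255),.036)
pr("handle",t,(366,185,390,250),(14,60,140),(22,118,255),.0475)
pr("tip",t,(360,245,395,265),(0,0,0),(180,255,70),.044)
pr("pan",t,(235,85,270,120),(18,135,120),(30,255,255),.011)
pr("jar",t,(95,160,130,195),(0,0,185),(180,60,255),.055)
pr("char",t,(390,205,440,255),(0,0,0),(180,255,60),.03)
E
python3 chk.py; python3 - <<'E'
from h import *
go([.405,-.383,.20],-.052)
E
```

```text
[0.64458612 0.14781647 0.26172371] 0.07450002573296013 32.6
candle [210.2 145.1] 104.5 (205, 137, 12, 21) w [0.64  0.124]
exp top/foot [[198.4, 138.8], [204.3, 146.4]]
dish [379.8 165.8] 525.5 (367, 153, 27, 27) w [ 0.567 -0.406]
handle [376.5 217. ] 131.5 (375, 195, 5, 45) w [ 0.406 -0.383]
tip [376.1 252.7] 6.5 (375, 251, 3, 5) w [ 0.296 -0.378]
pan [251.5 101.6] 466.0 (239, 89, 26, 26) w [ 0.794 -0.006]
jar [109.7 176.1] 284.0 (100, 160, 19, 35) w [0.556 0.442]
char [414.  231.4] 594.5 (398, 214, 33, 36) w [ 0.358 -0.504]
shift [-439.6  382.5   58.9] turn 0.482 q6 1.29
```

Emit:
arm_command(increments="0.5 -37 31.5 0 0; 0.5 -74 63 0 0; 0.5 -111 94.5 0 0; 0.5 -148 126 0 0; 0.5 -185 158 0 0", grip_force=8)

```text
t: 33.1
tool_pos: [0.5384, -0.0746, 0.2531]
orientation: [-3.069, -0.671, 0.002]
force: [0.9, 0.2, -0.3]
opening: 0.0467
gripper_force: 0.0
```

Emit:
arm_command(increments="0.5 -37 31.5 0 0; 0.5 -74 63 0 0; 0.5 -111 94.5 0 0; 0.5 -148 126 0 0; 0.5 -185 158 0 0")

```text
t: 33.6
tool_pos: [0.4362, -0.2953, 0.2533]
orientation: [-3.068, -0.67, 0.001]
force: [0.7, 0.8, 1.0]
opening: 0.0466
gripper_force: 0.0
```

Emit:
arm_command(increments="0.5 -35 30 10 0.13; 0.5 -77 63 20 0.26; 0.5 -77 63 40 0.39; 0.5 -77 63 59 0.482; 0.5 -77 63 59 0.482")

```text
t: 34.1
tool_pos: [0.3919, -0.3819, 0.1909]
orientation: [-3.135, 0.086, 0.007]
force: [-0.3, 1.2, -0.6]
opening: 0.0463
gripper_force: 0.0
```

```bash
python3 chk.py; python3 - <<'E'
from h import *
m=robot.camera_model("wrist"); a=robot.read_camera("wrist"); p,M,s=tool(); cv2.imwrite("pics/br.png",a); print(p,np.arctan2(M[1,0],M[0,0]))
h=cv2.cvtColor(a,cv2.COLOR_BGR2HSV)
P=[[.395+d*.9987,-.3825-d*.052,.0475] for d in(-.1,-.05,0,.03,.06,.08)]
q=proj("wrist",P,m); print(np.round(q,1).tolist())
for x,y in q[1:]:
    y=int(round(y)); print(y,[tuple(int(v) for v in h[y,c]) for c in range(int(x)-24,int(x)+25,6)])
E
```

```text
[ 0.39275437 -0.38228033  0.1929968 ] 0.046126288133103 34.15
candle [202.6 145.2] 413.0 (191, 133, 26, 26) w [0.64  0.147]
exp top/foot [[198.4, 138.8], [204.3, 146.4]]
dish [379.8 165.8] 525.5 (367, 153, 27, 27) w [ 0.567 -0.406]
handle [376.4 201.1] 38.0 (374, 195, 6, 14) w [ 0.455 -0.386]
tip [376.7 254. ] 1.0 (375, 251, 3, 5) w [ 0.292 -0.379]
pan [251.5 101.5] 465.0 (239, 89, 26, 26) w [ 0.795 -0.006]
jar [107.5 175. ] 188.5 (100, 167, 16, 18) w [0.56  0.449]
char [391.5 222.8] 30.0 (390, 216, 4, 15) w [ 0.386 -0.435]
[ 0.39358487 -0.38274772  0.19464985] -0.04894997398518741
[[251.2, 273.3], [251.3, 230.6], [251.4, 183.8], [251.5, 153.5], [251.6, 121.3], [251.6, 98.8]]
231 [(15, 135, 196), (13, 143, 136), (16, 135, 179), (16, 129, 199), (19, 100, 211), (17, 119, 173), (16, 129, 205), (14, 141, 127), (13, 146, 129)]
184 [(12, 148, 110), (11, 145, 81), (10, 155, 92), (13, 144, 101), (18, 99, 209), (17, 119, 170), (9, 155, 92), (9, 145, 93), (8, 152, 84)]
153 [(11, 150, 95), (10, 151, 83), (10, 141, 87), (11, 138, 94), (19, 99, 190), (18, 111, 180), (12, 156, 93), (10, 149, 91), (11, 153, 90)]
121 [(10, 152, 92), (12, 154, 76), (11, 158, 79), (11, 137, 93), (17, 99, 201), (18, 108, 184), (11, 172, 80), (10, 151, 81), (10, 152, 84)]
99 [(16, 135, 182), (16, 137, 181), (16, 134, 181), (16, 138, 177), (16, 134, 162), (16, 139, 160), (16, 135, 177), (15, 133, 178), (15, 134, 173)]
```

```bash
python3 - <<'E'
from h import *
m=robot.camera_model("wrist"); a=cv2.imread("pics/br.png"); h=cv2.cvtColor(a,cv2.COLOR_BGR2HSV); p,M,s=tool()
handle=[r for r in range(85,260) if all(h[r,c,1]<118 and h[r,c,2]>150 for c in(251,252,253))]; print("handle rows",handle[0],handle[-1])
r0=plane("wrist",[[252.5,handle[0]-.5]],.0475,m)[0]; print("rear",r0,"origin",r0-.08*M[:,0])
dark=lambda r,c: h[r,c,2]<135 and h[r,c,0]<14
for c in(222,230,238,270,278): 
    rr=[r for r in range(60,262) if dark(r,c)]; print(c,rr[0] if rr else None,rr[-1] if rr else None)
for r in(150,170): 
    cc=[c for c in range(190,320) if dark(r,c)]; print(r,cc[0],cc[-1],np.round(plane("wrist",[[cc[0],r],[cc[-1],r]],.008,m),3).tolist())
E
```

```text
handle rows 101 259
rear [ 0.47451537 -0.38807287  0.0475    ] origin [ 0.39461127 -0.38415844  0.04761051]
222 None None
230 117 230
238 117 230
270 118 230
278 118 204
150 226 279 [[0.425, -0.357, 0.008], [0.422, -0.415, 0.008]]
170 226 278 [[0.402, -0.355, 0.008], [0.4, -0.413, 0.008]]
```

Emit:
arm_command(increments="0.5 1 1 45 0; 0.5 1 1 90 0; 0.5 1 1 125 0; 0.5 1 1 146 0; 0.5 1 1 146 0", grip_force=6)

```text
t: 34.7
tool_pos: [0.3939, -0.3823, 0.0469]
orientation: [-3.137, 0.076, 0.005]
force: [-0.9, 0.0, -0.1]
opening: 0.0467
gripper_force: 0.0
```

Emit:
arm_command(increments="0.5 0 0 0 0; 1 0 0 0 0; 1 0 0 0 0; 1 0 0 0 0; 1 0 0 0 0")

```text
t: 35.2
tool_pos: [0.3953, -0.3848, 0.0503]
orientation: [3.14, -0.081, 0.001]
force: [0.5, 0.4, -0.4]
opening: 0.0188
gripper_force: 0.0
```

Emit:
arm_command(increments="1 0 0 0 0; 1 0 0 0 0; 1 0 0 0 0")

```text
t: 35.5
tool_pos: [0.3951, -0.3846, 0.0499]
orientation: [3.14, -0.082, 0.0]
force: [-0.8, 1.0, 5.3]
opening: 0.0128
gripper_force: 6.0
```

Emit:
arm_command(increments="1 0 0 -20 0; 1 0 0 -60 0; 1 0 0 -105 0; 1 0 0 -150 0; 1 0 0 -195 0", grip_force=8)

```text
t: 36.0
tool_pos: [0.3946, -0.384, 0.2457]
orientation: [-3.14, 0.082, 0.001]
force: [0.1, -0.5, -1.2]
opening: 0.0133
gripper_force: 8.0
```

Emit:
arm_command(increments="1 10 -35 0 0; 1 22 -80 0 0; 1 35 -127 0 0; 1 48 -174 0 0; 1 61 -220 0 0")

```text
t: 36.5
tool_pos: [0.4673, -0.166, 0.2441]
orientation: [-3.14, 0.082, 0.0]
force: [1.1, -0.3, -0.3]
opening: 0.013
gripper_force: 8.0
```

Emit:
arm_command(increments="1 13 -46 0 0; 1 26 -92 0 0; 1 39 -138 0 0; 1 52 -184 0 0; 1 65 -230 0 0")

```text
t: 37.0
tool_pos: [0.5442, 0.0604, 0.2441]
orientation: [3.14, -0.082, -0.0]
force: [0.4, -1.3, -0.7]
opening: 0.0129
gripper_force: 8.0
```

Emit:
arm_command(increments="1 13 -46 0 0; 1 26 -94 0 0; 1 26 -94 20 0; 1 26 -94 40 0; 1 26 -94 50 0", grip_force=4)

```text
t: 37.5
tool_pos: [0.5737, 0.1514, 0.1916]
orientation: [3.14, -0.08, -0.006]
force: [-0.1, -0.6, -0.5]
opening: 0.0129
gripper_force: 4.0
```

```bash
cat > bt.py <<'E'
from h import *
import sys
# brush tilt: handle rear end / ferrule positions. project brush axis points for tilt hypotheses in scene & wrist
p,M,s=tool(); print(p,s["opening"],s["gripper_force"],np.round(s["force"],1),s["t"])
g=p+M[:,2]*.009
sc=robot.read_camera("scene"); w=robot.read_camera("wrist"); cv2.imwrite("pics/bs.png",sc); cv2.imwrite("pics/bw.png",w)
hs=cv2.cvtColor(sc,cv2.COLOR_BGR2HSV); hw=cv2.cvtColor(w,cv2.COLOR_BGR2HSV)
for th in(0,10,15,20,25,30):
    t=np.radians(th); ax=np.cos(t)*M[:,0]+np.sin(t)*np.array([0,0,1])
    print(th,"tip",np.round(proj("scene",g-.11*ax)[0],1),"bristle mid",np.round(proj("scene",g-.1*ax)[0],1),"ferrule",np.round(proj("scene",g-.073*ax)[0],1),"| rear scene",np.round(proj("scene",g+.08*ax)[0],1),"rear wrist",np.round(proj("wrist",g+.08*ax)[0],1), "tip world",np.round(g-.11*ax,3))
q=proj("scene",g-.1*np.array(M[:,0]))[0].astype(int)
x0,y0=max(q[0]-45,0),max(q[1]-35,0); roi=(x0,y0,q[0]+45,q[1]+45)
for n,lo,hi in(("dark",(0,0,0),(180,255,62)),("ferr",(0,0,120),(180,50,255))):
    b=blob(sc,roi,lo,hi); print(n,b and (np.round(b[0],1),b[2],cv2.boundingRect(b[3])))
E
python3 bt.py
```

```text
[0.57369033 0.15136259 0.19162947] 0.01289233218530541 3.9991452544927597 [-0.1 -0.6 -0.5] 37.5
0 tip [299.3 122.9] bristle mid [301.2 125. ] ferrule [306.4 130.7] | rear scene [338.1 165.3] rear wrist [248.8  99.6] tip world [0.464 0.157 0.183]
10 tip [299.2 127.7] bristle mid [301.1 129.4] ferrule [306.3 133.9] | rear scene [338.5 161.7] rear wrist [248.6 102.1] tip world [0.465 0.157 0.164]
15 tip [299.4 130.4] bristle mid [301.3 131.8] ferrule [306.4 135.7] | rear scene [338.4 159.8] rear wrist [248.5 105.9] tip world [0.468 0.157 0.155]
20 tip [299.8 133.1] bristle mid [301.6 134.2] ferrule [306.7 137.5] | rear scene [338.3 157.7] rear wrist [248.4 111.6] tip world [0.47  0.157 0.145]
25 tip [300.3 135.9] bristle mid [302.1 136.8] ferrule [307.  139.4] | rear scene [338.  155.5] rear wrist [248.3 119.4] tip world [0.474 0.156 0.137]
30 tip [300.9 138.7] bristle mid [302.6 139.4] ferrule [307.4 141.3] | rear scene [337.5 153.2] rear wrist [248.2 129.5] tip world [0.479 0.156 0.128]
dark (array([318.2, 124.1]), 1108.0, (290, 98, 56, 48))
ferr (array([343.2, 107.9]), 16.5, (340, 105, 6, 8))
```

Emit:
arm_command(increments="1 0 0 8 0; 1 0 0 14 0; 1 0 0 18 0; 1 0 0 22 0; 1 0 0 25 0", grip_force=3)

```text
t: 38.1
tool_pos: [0.5751, 0.1509, 0.1694]
orientation: [-3.14, 0.082, -0.001]
force: [-0.2, 0.4, 0.1]
opening: 0.0129
gripper_force: 3.0
```

Emit:
arm_command(increments="1 0 0 2 0; 1 0 0 4 0; 1 0 0 6 0; 1 0 0 8 0; 1 0 0 8 0")

```text
t: 38.6
tool_pos: [0.5748, 0.151, 0.1611]
orientation: [3.14, -0.082, -0.001]
force: [0.2, -0.3, -0.3]
opening: 0.0126
gripper_force: 3.0
```

```bash
python3 bt.py; python3 - <<'E'
from h import *
w=cv2.imread("pics/bw.png"); h=cv2.cvtColor(w,cv2.COLOR_BGR2HSV)
for r in range(84,200,6): print(r,[tuple(int(v) for v in h[r,c]) for c in(225,246,249,252,275)])
E
```

```text
[0.57479502 0.15099031 0.1611007 ] 0.01264631991618863 2.999958246946335 [ 0.2 -0.3 -0.3] 38.6
0 tip [298.8 130.4] bristle mid [300.7 132.5] ferrule [305.8 138.2] | rear scene [336.9 172.5] rear wrist [250.6  99.9] tip world [0.465 0.157 0.152]
10 tip [298.7 135.1] bristle mid [300.6 136.8] ferrule [305.7 141.3] | rear scene [337.2 169.1] rear wrist [250.5 102.4] tip world [0.467 0.157 0.133]
15 tip [298.9 137.7] bristle mid [300.8 139.1] ferrule [305.8 143. ] | rear scene [337.2 167.2] rear wrist [250.5 106.1] tip world [0.469 0.157 0.124]
20 tip [299.3 140.3] bristle mid [301.1 141.5] ferrule [306.1 144.8] | rear scene [337.  165.1] rear wrist [250.5 111.8] tip world [0.472 0.156 0.115]
25 tip [299.8 143. ] bristle mid [301.5 144. ] ferrule [306.4 146.6] | rear scene [336.7 163. ] rear wrist [250.4 119.5] tip world [0.475 0.156 0.106]
30 tip [300.4 145.8] bristle mid [302.1 146.5] ferrule [306.8 148.5] | rear scene [336.3 160.8] rear wrist [250.4 129.5] tip world [0.48  0.156 0.097]
dark (array([316.8, 132.6]), 1068.5, (289, 109, 56, 46))
ferr (array([320.9, 174. ]), 51.5, (310, 17
[... 991 characters left out ...]
, (17, 115, 144), (21, 150, 172)]
156 [(22, 156, 170), (19, 115, 146), (18, 115, 144), (18, 109, 145), (20, 156, 170)]
162 [(21, 122, 175), (19, 113, 147), (19, 116, 145), (18, 116, 141), (22, 51, 208)]
168 [(23, 40, 222), (19, 114, 148), (18, 113, 145), (18, 115, 142), (21, 46, 222)]
174 [(23, 41, 219), (19, 113, 153), (18, 116, 143), (18, 113, 144), (22, 46, 217)]
180 [(22, 41, 222), (18, 112, 148), (19, 109, 145), (19, 114, 141), (21, 46, 220)]
186 [(22, 45, 220), (17, 109, 150), (17, 115, 146), (17, 112, 144), (23, 44, 216)]
192 [(21, 53, 203), (18, 115, 149), (18, 115, 144), (18, 114, 143), (19, 59, 193)]
198 [(22, 41, 222), (16, 117, 148), (18, 110, 148), (19, 113, 142), (22, 44, 222)]
```

Emit:
arm_command(increments="1 0 0 0 0; 1 0 0 -10 0; 1 0 0 -35 0; 1 0 0 -60 0; 1 0 0 -80 0", grip_force=12)

```text
t: 39.2
tool_pos: [0.5754, 0.151, 0.244]
orientation: [-3.14, 0.082, -0.003]
force: [0.5, 0.4, -0.3]
opening: 0.0129
gripper_force: 12.0
```

Emit:
arm_command(increments="1 5 25 0 0; 1 13 65 0 0; 1 22 112 0 0; 1 31 160 0 0; 1 40 208 0 0")

```text
t: 39.7
tool_pos: [0.6043, -0.0605, 0.2427]
orientation: [3.14, -0.081, 0.002]
force: [1.0, -0.1, -0.1]
opening: 0.0126
gripper_force: 12.0
```

Emit:
arm_command(increments="1 9 48 0 0; 1 18 95 0 0; 1 27 142 0 0; 1 36 188 0 0; 1 44 230 0 0")

```text
t: 40.2
tool_pos: [0.6361, -0.2932, 0.2425]
orientation: [3.14, -0.082, 0.001]
force: [1.0, -0.3, -1.0]
opening: 0.0129
gripper_force: 12.0
```

Emit:
arm_command(increments="1 8 40 0 0; 1 15 80 0 0; 1 22 112 0 0; 1 23 119 0 0; 1 23 119 0 0")

```text
t: 40.7
tool_pos: [0.6525, -0.412, 0.2413]
orientation: [-3.14, 0.085, 0.0]
force: [-1.1, -0.4, 0.5]
opening: 0.0129
gripper_force: 12.0
```

```bash
python3 bt.py; python3 - <<'E'
from h import *
t=robot.read_camera("top"); cv2.imwrite("pics/t5.png",t); sc=cv2.imread("pics/bs.png"); w=cv2.imread("pics/bw.png")
b=blob(t,(345,130,410,200),(0,0,185),(180,60,255)); print("dish top",np.round(b[0],1),b[2],cv2.boundingRect(b[3]))
q=proj("scene",[[.567,-.406,.036]])[0]; print(q)
b=blob(sc,(int(q[0])-30,int(q[1])-25,int(q[0])+30,int(q[1])+30),(0,0,170),(180,40,255)); print("dish scene",b and (np.round(b[0],1),b[2],cv2.boundingRect(b[3])))
b=blob(t,(170,105,240,185),(17,100,100),(30,255,255)); print("candle",b[0],b[2],cv2.boundingRect(b[3]))
x,y,ww,hh=300,110,120,110
v=np.hstack([cv2.resize(sc[int(q[1])-70:int(q[1])+50,int(q[0])-60:int(q[0])+90],(500,400)),cv2.resize(w[60:300,160:340],(300,400))]); cv2.imwrite("pics/v14.png",v); print(q-[60,70])
h=cv2.cvtColor(w,cv2.COLOR_BGR2HSV); print([ (r,[int(v) for v in h[r,250]]) for r in range(96,130,3)])
go([.6529,-.4105,.13])
E
```

```text
[ 0.65250831 -0.41199506  0.24131424] 0.01287980102285044 11.99985846877098 [-1.1 -0.4  0.5] 40.7
0 tip [134.  223.5] bristle mid [135.6 226.5] ferrule [140.1 234.7] | rear scene [167.6 285.2] rear wrist [255.8 101. ] tip world [ 0.543 -0.406  0.232]
10 tip [135.9 228.2] bristle mid [137.3 230.8] ferrule [141.3 237.8] | rear scene [166.4 281.9] rear wrist [256.3 103.5] tip world [ 0.544 -0.406  0.213]
15 tip [137.  230.9] bristle mid [138.4 233.2] ferrule [142.1 239.6] | rear scene [165.6 280. ] rear wrist [256.5 107.3] tip world [ 0.546 -0.406  0.204]
20 tip [138.2 233.7] bristle mid [139.5 235.8] ferrule [142.9 241.5] | rear scene [164.7 277.9] rear wrist [256.8 112.9] tip world [ 0.549 -0.406  0.195]
25 tip [139.6 236.7] bristle mid [140.7 238.5] ferrule [143.8 243.5] | rear scene [163.7 275.6] rear wrist [257.  120.7] tip world [ 0.553 -0.407  0.186]
30 tip [140.9 239.7] bristle mid [141.9 241.3] ferrule [144.7 245.5] | rear scene [162.6 273.1] rear wrist [257.3 130.7] tip world [ 0.557 -0.407  0.177]
dark (array([132.1, 239.2]), 2009.5, (90, 203, 90, 64))
ferr (array([145.7, 267.1]), 90.5, (138, 261, 19, 10))
dish top [400.1 189.8] 365.5 (383, 172, 27, 28)
[153.18485219 269.02686859]
dish scene (array([148.9, 274.2]), 273.0, (138, 261, 24, 22))
candle [202.60941941 145.1498173 ] 410.5 (191, 133, 26, 26)
[ 93.18485219 199.02686859]
[(96, [16, 134, 170]), (99, [15, 133, 178]), (102, [16, 137, 175]), (105, [16, 136, 175]), (108, [16, 132, 172]), (111, [15, 130, 108]), (114, [15, 133, 109]), (117, [16, 124, 121]), (120, [17, 125, 151]), (123, [18, 119, 161]), (126, [18, 114, 166]), (129, [17, 111, 168])]
shift [ -0.4   1.3 112. ] turn None q6 1.0
```

View pics/v14.png

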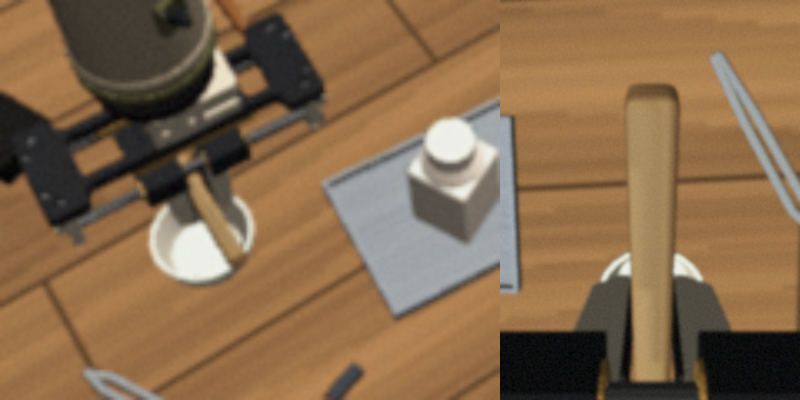

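Emit:
arm_command(increments="1 0 0 40 0; 1 0 0 80 0; 1 0 0 110 0; 1 0 0 130 0; 1 0 0 140 0")

```text
t: 41.35
tool_pos: [0.6522, -0.4081, 0.0988]
orientation: [-3.138, 0.079, 0.005]
force: [0.6, -0.0, 0.6]
opening: 0.0127
gripper_force: 12.0
```

Emit:
arm_command(increments="1 0 0 6 0; 1 0 0 12 0; 1 0 0 18 0; 1 0 0 22 0; 1 0 0 25 0")

```text
t: 41.85
tool_pos: [0.6531, -0.411, 0.0767]
orientation: [3.14, -0.082, 0.001]
force: [0.8, -0.1, -0.3]
opening: 0.0126
gripper_force: 12.0
```

Emit:
arm_command(increments="1 0 0 1 0; 1 0 0 2 0; 1 0 0 2 0; 1 0 0 2 0; 1 0 0 2 0")

```text
t: 42.35
tool_pos: [0.653, -0.4109, 0.0747]
orientation: [3.14, -0.082, 0.0]
force: [0.2, 0.5, -0.5]
opening: 0.0131
gripper_force: 12.0
```

```bash
python3 bt.py; python3 - <<'E'
from h import *
sc=cv2.imread("pics/bs.png"); w=cv2.imread("pics/bw.png"); h=cv2.cvtColor(w,cv2.COLOR_BGR2HSV)
p,M,s=tool(); c=int(proj("wrist",p+M[:,2]*.009+.08*M[:,0])[0,0]); print(c,[(r,[int(v) for v in h[r,c]]) for r in range(99,130,3)])
b=blob(sc,(125,245,185,300),(0,0,0),(180,255,70)); print("dark in dish",b and(np.round(b[0],1),b[2],cv2.boundingRect(b[3])))
b=blob(sc,(120,240,190,300),(0,0,170),(180,40,255)); print("dish",b and(np.round(b[0],1),b[2],cv2.boundingRect(b[3])))
E
```

```text
[ 0.65301768 -0.41091453  0.07469994] 0.013130964593975308 11.999913901090622 [ 0.2  0.5 -0.5] 42.35
0 tip [147.4 257.1] bristle mid [148.9 260. ] ferrule [153.1 267.7] | rear scene [178.5 314.6] rear wrist [250.6  99.6] tip world [ 0.543 -0.405  0.066]
10 tip [149. 261.] bristle mid [150.3 263.5] ferrule [154.1 270.2] | rear scene [177.5 312. ] rear wrist [250.6 102.1] tip world [ 0.545 -0.405  0.047]
15 tip [149.9 263.3] bristle mid [151.2 265.5] ferrule [154.7 271.7] | rear scene [176.8 310.4] rear wrist [250.6 105.8] tip world [ 0.547 -0.405  0.037]
20 tip [151.  265.7] bristle mid [152.1 267.7] ferrule [155.4 273.3] | rear scene [176.1 308.6] rear wrist [250.5 111.4] tip world [ 0.55  -0.406  0.028]
25 tip [152.1 268.2] bristle mid [153.2 270. ] ferrule [156.2 275. ] | rear scene [175.2 306.7] rear wrist [250.5 119.1] tip world [ 0.553 -0.406  0.019]
30 tip [153.3 270.9] bristle mid [154.3 272.4] ferrule [157.  276.8] | rear scene [174.3 304.6] rear wrist [250.5 129.2] tip world [ 0.558 -0.406  0.011]
dark (array([153., 275.]), 1276.5, (116, 242, 77, 59))
ferr (array([171.3, 262. ]), 49.0, (167, 254, 9, 17))
250 [(99, [16, 130, 180]), (102, [16, 135, 174]), (105, [16, 136, 171]), (108, [16, 137, 175]), (111, [14, 140, 106]), (114, [15, 123, 110]), (117, [18, 131, 117]), (120, [16, 123, 151]), (123, [18, 118, 168]), (126, [17, 111, 166]), (129, [18, 106, 166])]
dark in dish (array([151. , 277.2]), 1097.5, (125, 245, 60, 55))
dish (array([141.9, 277.9]), 8.5, (139, 276, 6, 6))
```

Emit:
arm_command(increments="1 -4 0 1 0; 1 -5 0 2.5 0; 1 -5 0 3 0; 1 -5 0 3 0; 1 -5 0 3 0")

```text
t: 42.95
tool_pos: [0.6479, -0.4106, 0.0714]
orientation: [-3.141, 0.082, -0.0]
force: [0.4, -1.1, -1.0]
opening: 0.0129
gripper_force: 12.0
```

Emit:
arm_command(increments="1 0 0 0 0; 1 0 0 -5 0; 1 2 0 -20 0; 1 2 0 -50 0; 1 2 0 -90 0")

```text
t: 43.45
tool_pos: [0.649, -0.4099, 0.161]
orientation: [-3.138, 0.081, 0.005]
force: [1.1, -0.4, -0.6]
opening: 0.0128
gripper_force: 12.0
```

Emit:
arm_command(increments="1 0 0 -30 0; 1 0 0 -70 0; 1 0 0 -110 0; 1 0 0 -130 0; 1 0 0 -130 0")

```text
t: 43.95
tool_pos: [0.6515, -0.4117, 0.2992]
orientation: [3.135, -0.081, 0.013]
force: [0.1, -0.1, -0.2]
opening: 0.0129
gripper_force: 12.0
```

```bash
python3 - <<'E'
from h import *
p,M,s=tool(); print(p,s["force"],s["opening"])
w=robot.read_camera("wrist"); h=cv2.cvtColor(w,cv2.COLOR_BGR2HSV); t=robot.read_camera("top")
print([(r,int(h[r,250,2]),int(h[r,250,1])) for r in range(96,132,3)])
b=blob(t,(170,105,240,185),(17,100,100),(30,255,255)); print("candle",b[0],b[2],cv2.boundingRect(b[3]))
# collar: brightest flat top; sub-estimate from bbox top-left
print(plane("top",[[191+6.9,133+6.9]],.163))
E
```

```text
[ 0.65152824 -0.41167413  0.29920542] [ 0.05078538 -0.09331714 -0.15864923] 0.012937162265808398
[(96, 165, 134), (99, 175, 137), (102, 178, 135), (105, 174, 133), (108, 174, 133), (111, 109, 138), (114, 109, 126), (117, 122, 125), (120, 152, 124), (123, 162, 116), (126, 165, 113), (129, 166, 109)]
candle [202.59564165 145.1920904 ] 413.0 (191, 133, 26, 26)
[[0.63885397 0.14749641 0.163     ]]
```

Emit:
arm_command(increments="1 3 -30 0 0; 1 8 -72 0 0; 1 14 -120 0 0; 1 19 -167 0 0; 1 24 -214 0 0")

```text
t: 44.55
tool_pos: [0.6839, -0.196, 0.2881]
orientation: [-3.139, 0.082, 0.007]
force: [0.9, 0.3, -0.5]
opening: 0.0132
gripper_force: 12.0
```

Emit:
arm_command(increments="1 5 -47 0 0; 1 11 -94 0 0; 1 16 -141 0 0; 1 21 -188 0 0; 1 26 -230 0 0")

```text
t: 45.05
tool_pos: [0.7218, 0.0327, 0.2882]
orientation: [-3.14, 0.08, 0.007]
force: [0.2, 0.2, -0.6]
opening: 0.0127
gripper_force: 12.0
```

Emit:
arm_command(increments="1 5 -44 0 0; 1 10 -86 0 0; 1 13 -114 10 0; 1 13 -114 30 0; 1 13 -114 50 0")

```text
t: 45.55
tool_pos: [0.7407, 0.145, 0.2377]
orientation: [3.14, -0.078, -0.006]
force: [-0.1, -0.3, -0.1]
opening: 0.0127
gripper_force: 12.0
```

```bash
python3 bt.py|grep -v " 0 tip"; python3 - <<'E'
from h import *
go([.743,.142,.222])
t=robot.read_camera("top"); b=blob(t,(170,105,240,185),(17,100,100),(30,255,255)); print("candle",b[0],b[2],cv2.boundingRect(b[3]))
sc=cv2.imread("pics/bs.png"); b=blob(sc,(315,150,350,215),(17,110,110),(30,255,255)); print("sc",b[0],b[2],cv2.boundingRect(b[3]),proj("scene",[[.641,.1473,.163]]))
E
```

```text
[0.74065756 0.14499976 0.2377143 ] 0.012679602312566648 11.999904960393906 [-0.1 -0.3 -0.1] 45.55
0 tip [335.7 148.4] bristle mid [338.  150.8] ferrule [344.1 157.3] | rear scene [381.2 196.9] rear wrist [246.7  95.5] tip world [0.631 0.15  0.229]
10 tip [335.3 153.4] bristle mid [337.5 155.3] ferrule [343.7 160.6] | rear scene [382.  193.3] rear wrist [246.4  98. ] tip world [0.632 0.15  0.21 ]
15 tip [335.3 156.2] bristle mid [337.5 157.8] ferrule [343.7 162.4] | rear scene [382.1 191.2] rear wrist [246.2 101.8] tip world [0.635 0.15  0.201]
20 tip [335.5 159. ] bristle mid [337.7 160.4] ferrule [343.8 164.3] | rear scene [382.1 189.1] rear wrist [245.9 107.6] tip world [0.637 0.15  0.191]
25 tip [335.9 161.9] bristle mid [338.1 163.1] ferrule [344.1 166.3] | rear scene [381.9 186.7] rear wrist [245.7 115.7] tip world [0.641 0.15  0.183]
30 tip [336.5 164.9] bristle mid [338.6 165.8] ferrule [344.4 168.4] | rear scene [381.6 184.3] rear wrist [245.5 126.3] tip world [0.645 0.15  0.174]
dark (array([357.9, 153.8]), 1182.0, (330, 125, 52, 51))
ferr (array([312.9, 183.3]), 346.0, (299, 171, 30, 24))
shift [ 4.4  1.2 11.6] turn None q6 1.75
candle [nan nan] 0.0 (216, 142, 1, 1)
sc [329.90736842 191.39859649] 237.5 (319, 180, 24, 21) [[334.33599359 166.82214659]]h.py:19: RuntimeWarning: invalid value encountered in divide
  return np.array([m["m10"],m["m01"]])/m["m00"],cv2.boxPoints(cv2.minAreaRect(c)),m["m00"],c
```

Emit:
arm_command(increments="1 3 2 5 0; 1 3 2 10 0; 1 3 2 14 0; 1 3 2 17 0; 1 3 2 19 0", grip_force=8)

```text
t: 46.2
tool_pos: [0.7447, 0.141, 0.2223]
orientation: [-3.14, 0.082, 0.0]
force: [-0.4, 0.4, -1.2]
opening: 0.0127
gripper_force: 8.0
```

Emit:
arm_command(increments="1 0 0 1 0; 1 0 0 2 0; 1 0 0 3 0; 1 0 0 4 0; 1 0 0 5 0")

```text
t: 46.7
tool_pos: [0.7447, 0.1412, 0.2175]
orientation: [-3.141, 0.082, -0.0]
force: [-0.7, -0.3, 0.6]
opening: 0.0128
gripper_force: 8.0
```

```bash
python3 bt.py|grep -v dark; python3 - <<'E'
from h import *
p,M,s=tool(); w=cv2.imread("pics/bw.png"); h=cv2.cvtColor(w,cv2.COLOR_BGR2HSV); print([(r,int(h[r,249,2]),int(h[r,249,1])) for r in range(90,135,3)])
E
```

```text
[0.74472856 0.14117065 0.2174557 ] 0.012801686326651516 7.999932020902634 [-0.7 -0.3  0.6] 46.7
0 tip [334.8 154.9] bristle mid [337.  157.3] ferrule [343.  163.8] | rear scene [379.6 203.3] rear wrist [250.5  99.4] tip world [0.635 0.147 0.208]
10 tip [334.3 159.8] bristle mid [336.5 161.7] ferrule [342.6 167. ] | rear scene [380.4 199.8] rear wrist [250.5 101.9] tip world [0.637 0.147 0.189]
15 tip [334.3 162.5] bristle mid [336.6 164.2] ferrule [342.6 168.8] | rear scene [380.5 197.8] rear wrist [250.4 105.6] tip world [0.639 0.147 0.18 ]
20 tip [334.6 165.3] bristle mid [336.8 166.7] ferrule [342.7 170.7] | rear scene [380.5 195.6] rear wrist [250.4 111.2] tip world [0.642 0.147 0.171]
25 tip [335.  168.2] bristle mid [337.1 169.3] ferrule [343.  172.6] | rear scene [380.3 193.4] rear wrist [250.4 119. ] tip world [0.645 0.146 0.162]
30 tip [335.6 171.1] bristle mid [337.6 172. ] ferrule [343.4 174.6] | rear scene [379.9 191. ] rear wrist [250.4 129. ] tip world [0.65  0.146 0.153]
ferr (array([312.3, 186.9]), 453.5, (299, 171, 29, 31))
[(90, 227, 11), (93, 228, 10), (96, 226, 9), (99, 225, 12), (102, 226, 12), (105, 227, 12), (108, 223, 11), (111, 104, 86), (114, 96, 128), (117, 106, 128), (120, 135, 121), (123, 147, 118), (126, 147, 114), (129, 143, 114), (132, 147, 113)]
```

Emit:
arm_command(increments="1 0 0 1.5 0; 1 0 0 3 0; 1 0 0 4.5 0; 1 0 0 6 0; 1 0 0 6 0")

```text
t: 47.3
tool_pos: [0.7446, 0.1411, 0.2111]
orientation: [3.14, -0.082, -0.001]
force: [0.2, 0.7, -0.2]
opening: 0.0133
gripper_force: 8.0
```

```bash
python3 bt.py|grep -v dark|grep -v " tip"; python3 - <<'E'
from h import *
p,M,s=tool(); w=cv2.imread("pics/bw.png"); h=cv2.cvtColor(w,cv2.COLOR_BGR2HSV); print([(r,int(h[r,249,2]),int(h[r,249,1])) for r in range(90,135,3)])
E
```

```text
[0.74456238 0.14114746 0.2110669 ] 0.013274382953424108 8.000142127275467 [ 0.2  0.7 -0.2] 47.3
ferr (array([322.6, 190.2]), 704.5, (299, 171, 60, 32))
[(90, 227, 12), (93, 227, 10), (96, 227, 10), (99, 227, 13), (102, 229, 11), (105, 226, 14), (108, 98, 88), (111, 95, 132), (114, 115, 126), (117, 144, 126), (120, 145, 120), (123, 149, 113), (126, 148, 109), (129, 149, 104), (132, 147, 114)]
```

Emit:
arm_command(increments="1 0 0 1 0; 1 0 0 2 0; 1 0 0 3 0; 1 0 0 3 0; 1 0 0 3 0")

```text
t: 47.9
tool_pos: [0.7446, 0.1411, 0.2084]
orientation: [3.141, -0.082, -0.0]
force: [0.4, -0.6, -0.3]
opening: 0.0133
gripper_force: 8.0
```

Emit:
arm_command(increments="1 0 0 -5 0; 1 0 0 -20 0; 1 0 0 -40 0; 1 0 0 -60 0; 1 0 0 -60 0")

```text
t: 48.4
tool_pos: [0.7465, 0.1414, 0.2746]
orientation: [-3.139, 0.082, -0.013]
force: [0.3, -0.8, -0.2]
opening: 0.0128
gripper_force: 8.0
```

```bash
python3 - <<'E'
from h import *
p,M,s=tool(); print(p); w=robot.read_camera("wrist"); cv2.imwrite("pics/bw2.png",w); h=cv2.cvtColor(w,cv2.COLOR_BGR2HSV); print([(r,int(h[r,249,2]),int(h[r,249,1])) for r in range(90,135,3)])
t=robot.read_camera("top"); b=blob(t,(170,105,240,185),(17,100,100),(30,255,255)); print("candle",b[0],b[2],cv2.boundingRect(b[3]))
sc=robot.read_camera("scene");b=blob(sc,(305,150,360,220),(17,110,110),(30,255,255)); print("sc",b[0],b[2],cv2.boundingRect(b[3]))
go([.395,-.3843,.20])
E
```

```text
[0.74645363 0.14138562 0.2746249 ]
[(90, 231, 8), (93, 229, 9), (96, 230, 8), (99, 229, 10), (102, 229, 9), (105, 188, 19), (108, 90, 136), (111, 100, 138), (114, 141, 123), (117, 148, 122), (120, 153, 113), (123, 149, 111), (126, 149, 111), (129, 153, 108), (132, 151, 106)]
candle [nan nan] 0.0 (216, 142, 1, 1)
sc [329.86409156 191.45851216] 233.0 (319, 181, 24, 20)
shift [-321.8  542.9   68.2] turn None q6 1.74h.py:19: RuntimeWarning: invalid value encountered in divide
  return np.array([m["m10"],m["m01"]])/m["m00"],cv2.boxPoints(cv2.minAreaRect(c)),m["m00"],c
```

Emit:
arm_command(increments="1 -18 30 0 0; 1 -42 71 0 0; 1 -67 113 0 0; 1 -92 155 0 0; 1 -117 197 0 0")

```text
t: 49.05
tool_pos: [0.6155, -0.0507, 0.2665]
orientation: [-3.14, 0.081, 0.004]
force: [0.2, -1.6, 0.0]
opening: 0.0127
gripper_force: 8.0
```

Emit:
arm_command(increments="1 -25 42 0 0; 1 -50 84 0 0; 1 -75 126 0 0; 1 -100 168 0 0; 1 -124 209 0 0")

```text
t: 49.55
tool_pos: [0.4809, -0.2527, 0.2669]
orientation: [-3.139, 0.082, 0.003]
force: [0.6, 0.5, -1.0]
opening: 0.0127
gripper_force: 8.0
```

Emit:
arm_command(increments="1 -25 42 0 0; 1 -50 84 0 0; 1 -70 118 0 0; 1 -81 137 20 0; 1 -81 137 60 0")

```text
t: 50.05
tool_pos: [0.3939, -0.3882, 0.2101]
orientation: [3.136, -0.087, 0.005]
force: [1.8, -0.9, -0.7]
opening: 0.0128
gripper_force: 8.0
```

```bash
python3 - <<'E'
from h import *
p,M,s=tool(); print(p,np.arctan2(M[1,0],M[0,0]),s["opening"])
go([.395,-.3846,.075]); go([.395,-.3846,.05])
t=robot.read_camera("top"); b=blob(t,(170,105,240,185),(17,100,100),(30,255,255)); print("candle",b[0],b[2],cv2.boundingRect(b[3]))
E
```

```text
[ 0.39387297 -0.38823378  0.21005394] -0.05575328345983189 0.012771002806861496
shift [  0.5  -4.3 135. ] turn None q6 0.76
shift [  0.4  -4.4 160. ] turn None q6 0.76
candle [202.61036857 145.17739976] 411.5 (191, 133, 26, 26)
```

Emit:
arm_command(increments="1 0.5 -2 40 0; 1 0.5 -2 80 0; 1 0.5 -2 110 0; 1 0.5 -2 125 0; 1 0.5 -2 125 0")

```text
t: 50.6
tool_pos: [0.3942, -0.3803, 0.0806]
orientation: [-3.136, 0.081, 0.006]
force: [0.3, -0.1, -0.5]
opening: 0.0127
gripper_force: 8.0
```

Emit:
arm_command(increments="1 0 0 0 0; 1 0 0 0 0", grip_force=3)

```text
t: 50.8
tool_pos: [0.3967, -0.3835, 0.0857]
orientation: [3.138, -0.081, 0.004]
force: [0.2, 0.5, -0.4]
opening: 0.0132
gripper_force: 3.0
```

Emit:
arm_command(increments="1 -1 0.5 8 0; 1 -1 0.5 16 0; 1 -1 0.5 21 0; 1 -1 0.5 25 0; 1 -1 0.5 29 0")

```text
t: 51.3
tool_pos: [0.3944, -0.3828, 0.054]
orientation: [-3.14, 0.082, 0.0]
force: [0.4, 0.1, -0.1]
opening: 0.0132
gripper_force: 3.0
```

Emit:
arm_command(increments="1 0 0 3 0; 1 0 0 5 0; 1 0 0 6.5 0; 1 0 0 6.5 0; 1 0 0 6.5 0")

```text
t: 51.8
tool_pos: [0.3945, -0.3829, 0.048]
orientation: [3.14, -0.082, 0.0]
force: [0.9, -0.4, 0.6]
opening: 0.013
gripper_force: 3.0
```

```bash
python3 - <<'E'
from h import *
p,M,s=tool(); print(p,s["force"],s["opening"]); w=robot.read_camera("wrist"); h=cv2.cvtColor(w,cv2.COLOR_BGR2HSV)
for c in(246,250,254): print([(r,int(h[r,c,2]),int(h[r,c,1])) for r in range(84,130,3)])
g=p+M[:,2]*.009
for th in(0,5,10,20): 
    t=np.radians(th); ax=np.cos(t)*M[:,0]+np.sin(t)*np.array([0,0,1]); print(th,proj("wrist",g+.08*ax))
E
```

```text
[ 0.39454922 -0.38294533  0.04797201] [ 0.94356842 -0.41361787  0.55272153] 0.013002742550684787
[(84, 192, 134), (87, 194, 131), (90, 194, 134), (93, 194, 130), (96, 189, 134), (99, 176, 133), (102, 160, 123), (105, 187, 112), (108, 202, 98), (111, 201, 98), (114, 199, 100), (117, 204, 96), (120, 199, 97), (123, 204, 101), (126, 203, 99), (129, 201, 99)]
[(84, 193, 131), (87, 192, 133), (90, 194, 133), (93, 195, 132), (96, 188, 130), (99, 177, 134), (102, 157, 128), (105, 186, 110), (108, 199, 95), (111, 196, 103), (114, 196, 103), (117, 197, 100), (120, 197, 98), (123, 199, 103), (126, 200, 98), (129, 198, 102)]
[(84, 188, 137), (87, 195, 135), (90, 193, 139), (93, 192, 134), (96, 186, 137), (99, 172, 136), (102, 160, 121), (105, 179, 113), (108, 195, 102), (111, 194, 101), (114, 194, 96), (117, 193, 104), (120, 196, 103), (123, 194, 100), (126, 192, 102), (129, 196, 105)]
0 [[250.50002913  99.74418364]]
5 [[250.47738738 100.21563688]]
10 [[250.45344304 102.1977029 ]]
20 [[250.40226923 111.51621016]]
```

Emit:
arm_command(increments="0.5 0 0 0 0; 0.5 0 0 0 0; 0.5 0 0 0 0; 0.5 0 0 0 0; 0.5 0 0 0 0")

```text
t: 52.35
tool_pos: [0.3945, -0.3829, 0.0479]
orientation: [-3.14, 0.082, 0.0]
force: [0.8, -0.1, 0.4]
opening: 0.0452
gripper_force: 0.0
```

Emit:
arm_command(increments="0.5 0 0 -15 0; 0.5 0 0 -45 0; 0.5 0 0 -90 0; 0.5 0 0 -135 0; 0.5 0 0 -150 0")

```text
t: 52.85
tool_pos: [0.3963, -0.385, 0.2053]
orientation: [3.134, -0.081, 0.01]
force: [1.1, -1.1, 1.1]
opening: 0.0467
gripper_force: 0.0
```

```bash
python3 - <<'E'
from h import *
m=robot.camera_model("wrist"); p,M,s=tool(); a=robot.read_camera("wrist"); cv2.imwrite("pics/br2.png",a); h=cv2.cvtColor(a,cv2.COLOR_BGR2HSV); print(p)
# handle centre column per row
for r in(110,130,150,170,190,210):
    cc=[c for c in range(225,285) if h[r,c,1]<122 and h[r,c,2]>140]
    if cc: w=plane("wrist",[[(cc[0]+cc[-1])/2,r]],.0475,m)[0]; print(r,cc[0],cc[-1],np.round(w,4))
hr=[r for r in range(70,260) if all(h[r,c,1]<120 and h[r,c,2]>150 for c in(250,251,252,253))]; print("rows",hr[:1],hr[-1:], plane("wrist",[[252,hr[0]-.5]],.0475,m))
E
```

```text
[ 0.39634225 -0.38495191  0.20532592]
110 242 253 [ 0.47   -0.3866  0.0475]
130 242 253 [ 0.4512 -0.3856  0.0475]
150 242 252 [ 0.4316 -0.384   0.0475]
170 242 252 [ 0.4114 -0.3829  0.0475]
190 242 252 [ 0.3903 -0.3817  0.0475]
210 243 252 [ 0.3685 -0.381   0.0475]
rows [109] [236] [[ 0.47118224 -0.39103905  0.0475    ]]
```

Emit:
arm_command(increments="0.5 -20 20 -20 0; 0.5 -50 60 -40 0; 0.5 -85 100 -40 0; 0.5 -120 135 -40 0; 0.5 -150 165 -40 0")

```text
t: 53.4
tool_pos: [0.2345, -0.5407, 0.2376]
orientation: [-3.14, 0.081, 0.0]
force: [0.3, -1.1, 0.3]
opening: 0.0466
gripper_force: 0.0
```

Emit:
arm_command(increments="0.5 0 0 0 0; 0.5 0 0 0 0; 0.5 0 0 0 0")

```text
t: 53.7
tool_pos: [0.2367, -0.539, 0.2373]
orientation: [-3.139, 0.081, 0.0]
force: [1.1, 0.7, -0.6]
opening: 0.0464
gripper_force: 0.0
```

```bash
python3 chk.py; python3 - <<'E'
from h import *
t=cv2.imread("pics/chk.png"); sc=robot.read_camera("scene"); cv2.imwrite("pics/fin_s.png",sc)
def pr(n,im,roi,lo,hi):
    b=blob(im,roi,lo,hi); print(n,b and (np.round(b[0],1),b[2],cv2.boundingRect(b[3]),np.round(b[1]).tolist()))
pr("white",t,(300,110,350,185),(0,0,205),(180,20,255)); pr("ambercap",t,(262,100,310,170),(0,0,0),(180,255,70))
pr("handle",t,(366,185,392,250),(14,60,140),(22,118,255)); pr("tip",t,(360,240,395,268),(0,0,0),(180,255,75))
pr("handle s",sc,(90,170,170,250),(14,50,140),(24,112,255))
pr("jar",t,(95,160,130,195),(0,0,200),(180,40,255))
t0=cv2.imread("pics/top0.png"); s0=cv2.imread("pics/scene0.png"); pr("handle s0",s0,(90,170,170,250),(14,50,140),(24,112,255)); pr("jar0",t0,(95,160,130,195),(0,0,200),(180,40,255)); pr("char0",t0,(390,205,440,255),(0,0,0),(180,255,60)); pr("tip0",t0,(360,240,395,268),(0,0,0),(180,255,75))
for n,x,y,ww,hh in(("jar",95,160,35,35),("pan",235,85,35,35),("dish",360,145,40,45)):
    print(n,"diff",cv2.absdiff(t[y:y+hh,x:x+ww],t0[y:y+hh,x:x+ww]).mean())
E
```

```text
[ 0.23709978 -0.53890905  0.23755702] 0.04645958556881601 53.75
candle [202.6 145.2] 413.0 (191, 133, 26, 26) w [0.64  0.147]
exp top/foot [[198.4, 138.8], [204.3, 146.4]]
dish [379.8 165.8] 525.5 (367, 153, 27, 27) w [ 0.567 -0.406]
handle [376.2 216.6] 154.0 (374, 196, 5, 45) w [ 0.408 -0.382]
tip [376.7 254.7] 0.5 (375, 251, 3, 5) w [ 0.29  -0.379]
pan [251.5 101.5] 463.5 (239, 89, 26, 26) w [ 0.795 -0.006]
jar [107.5 174.9] 189.5 (100, 167, 16, 18) w [0.56  0.449]
char [414.  231.4] 593.0 (399, 214, 32, 36) w [ 0.358 -0.504]
white (array([320.3, 137.7]), 241.0, (309, 128, 24, 23), [[308.0, 135.0], [325.0, 126.0], [333.0, 142.0], [316.0, 151.0]])
ambercap (array([281.7, 134. ]), 72.0, (277, 129, 10, 11), [[277.0, 129.0], [286.0, 129.0], [286.0, 139.0], [277.0, 139.0]])
handle (array([376.2, 216.6]), 154.0, (374, 196, 5, 45), [[374.0, 196.0], [378.0, 196.0], [378.0, 240.0], [374.0, 240.0]])
tip (array([376., 253.]), 8.0, (375, 251, 3, 5), [[375.0, 251.0], [377.0, 251.0], [377.0, 255.0], [375.0, 255.0]])
handle s (array([134.5, 222.5]), 37.5, (123, 203, 21, 36), [[122.0, 205.0], [126.0, 203.0], [144.0, 237.0], [140.0, 239.0]])
jar (array([107.5, 174.9]), 176.5, (100, 167, 16, 17), [[97.0, 175.0], [108.0, 165.0], [118.0, 175.0], [108.0, 186.0]])
handle s0 (array([134.5, 223. ]), 39.0, (124, 204, 20, 35), [[124.0, 205.0], [126.0, 204.0], [144.0, 237.0], [141.0, 238.0]])
jar0 (array([107.4, 174.8]), 175.0, (100, 167, 16, 17), [[97.0, 175.0], [108.0, 165.0], [118.0, 175.0], [108.0, 186.0]])
char0 (array([414. , 231.3]), 597.0, (398, 214, 33, 36), [[398.0, 222.0], [416.0, 212.0], [431.0, 241.0], [412.0, 250.0]])
tip0 (array([376. , 252.8]), 8.0, (375, 250, 3, 6), [[375.0, 255.0], [375.0, 250.0], [377.0, 250.0], [377.0, 255.0]])
jar diff 1.7654421768707482
pan diff 2.0108843537414964
dish diff 1.7922222222222222
```

```bash
python3 -c "
from plant import robot
print(robot.close_job())"
```

```text
the job is handed in; nothing more can be done
None
```

I handed the job in at about 54 s; no verdict came back. The last camera check showed the candlestick centred on the turntable (re-centred after the knock), the amber and white bottles upright in the tray (no tin was present), the flux dipped and dabbed, the brush back in its rest, and the pan, jar, charcoal and dish unmoved.

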